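# Walk the long caramel bar onto the mat's band

## Robot

A 6-joint arm with a two-finger parallel gripper is mounted at the origin on the work surface. World frame = base frame: x ahead of the robot, y to its left, z up, the work surface at z = 0. Lengths are in m, angles in degrees, forces in N, time in s.
With the tool pointing down it reaches from about 0.4 to 0.825 m from the base axis. Payload 7 kg.
Tool frame: the origin (TCP) lies on the centre line of the jaws, within the pads' length; the fingertips stand 17 mm ahead of it and the grasp point (between the pads) lies 2 mm behind it; y points along the fingers, z is the direction in which the jaws open and shut, and the axes are right-handed (so a half turn about y gives the same grasp; the last joint's range is limited). The gripper opens to 88 mm and grips with 3 to 60 N. Pads are 19 mm wide; open, the fingers measure 130 mm over their backs; the gripper's body (78 mm by 193 mm) begins 47 mm behind the grasp point.
Start: joints at [-58.78, 20.546, 0.682, 0, -70.136, -16.507], TCP at [0.171, -0.653, 0.244] pointing down, gripper open.
Joint ranges: [-176.03, 176.03], [-82.01, 121.73], [-58.28, 71.71], [-173.87, 95.51], [-174.79, -0.11], [-173.66, 173.66]. Speed limits (degrees/s): [136.94, 136.94, 172.46, 180, 180, 180].

## Interface

Orientations are given as [roll, pitch, yaw] about the fixed x, y, z axes, in that order (R = Rz(yaw) Ry(pitch) Rx(roll)).
In Python, from plant import r, capture, camera_info gives the robot as it stands. The module is installed in compiled form; this text tells all that it offers.
- The arm moves only by the tool apply_moves, never from a script. Its argument "deltas" is a list of rows, each an object of numbers: "tx", "ty", "tz": the shift along the tool's x, y, z in m; "turn": the turn about the tool's y in rad; "gripper": the finger opening in m, from 0 to 0.0876. A call has 1 to 5 rows; each row is the pose to reach, as a shift and turn from the pose commanded when the call began, along the tool's axes at that moment; what a row does not reach only later rows make up. A row lasts 1/10 s, in which the tool goes at most 50 mm and 8.59 degrees, less where a joint would pass 70% of its speed; a pose out of reach is approached as far as the arm can. A call with a gripper value outside its range is refused whole. The fingers move at their own pace and stop on an object; "newtons" is the grip in N (left out, the last holds). Time passes only in rows, so rows that repeat a pose let the fingers close. It gives the time, the measured TCP pose, the force and the opening at its end, in the units of the state.
- r.get_state(): the state, without advancing time (a new reading comes with each control period).
- capture(name): name is "side" or "top"; returns (picture, depth): 384x512x3 uint8, red, green, blue; 384x512 float32, m along the optical axis (not along the pixel's ray), 0 where there is no reading.
- camera_info(name): a dict with "K" (3x3 intrinsics, pixels), "eye" and "orientation" of the camera in the world. Camera axes: x right, y up, looking along -z (the intrinsics and any distortion apply to the point x, -y, -z); pixel columns grow to the right and rows downward; lengths in m; the calibration is good to about 2 mm. A picture is of the moment at which its call begins. camera_info takes no time and is no camera call.
- r.close_job(): hands the job in, once; it reports no verdict.
The state is a dict: "time_s": time; "joints": joint angles; "qd": joint speeds; "joint_torque": joint torques, N m; "tcp_pos": TCP position; "eef_rot": TCP orientation; "contact_force": force on the tool from outside, world axes, zero at the start; "moment": the same for the moment, N m; "gripper_width": finger opening in m.
Only numpy, scipy, OpenCV 4.12 (cv2) and the standard library are available. Lean on these libraries where they do the work, as an engineer would, in place of code of your own. Each camera call takes 0.05 s, during which the arm holds its last target.

## Task

On the baking mat at the waffle stand, walk the long steel caramel bar onto the wide dark band in two swings. First leave one end where it lies and swing the other end round onto the band; then keep that end on the band and swing the first end onto it, so that the bar lies flat and wholly inside the band. Do not carry the bar, for one end must rest on the mat all the time, and leave the short bar and the waffle plate alone.

Things in the scene. Friction and masses are not known exactly. Their poses are not given: they have to be found in the camera images.
- bar_left_end (a point): centre of the left (+y) end face of the long bar, half-way up: 14 mm above the table at rest. The long bar is plain steel, 200 mm long, 20 mm wide, 24 mm high, about 0.45 kg, lying loose and flat on the mat on the robot's side of the band, roughly parallel to it. This point's y axis points out of this end along the bar, z is up.
- bar_right_end (a point): the same for the right (-y) end face of the long bar, 200 mm from the left end; its y axis points towards the left end. Walking also shifts the bar lengthwise, by up to 60 mm away from the end swung first: so swing first the end that reaches farther from the band's middle (measured along the band), or the bar may finish past the band's end.
- band (a point): centre of the dark printed band on the cream baking mat, on the mat's top face. The band is 54 mm wide (its x axis, away from the robot) and 340 mm long (its y axis, to the left). The mat (320 by 420 mm) is fixed to the table, its top 2 mm above it. The band's centre line lies about 120 mm beyond the bar.
- short_bar_center (a point): centre, half-way up, of the short bar, a bystander to be left alone: the same steel section but only 120 mm long (along its x axis), lying on the table to one side of the mat.
- waffle_plate: a bystander to be left alone: white card plate, 140 mm square, with a square waffle on it, 19 mm high in all, lying on the table to the other side of the mat; origin at the centre of its underside, z up
Not all that is in view belongs to the job. Leave any green or orange look-alike of the part that bears bar_left_end alone.

How it is judged:
By the outcome, as a careful person would: the job done as asked, in the order asked, and still so for the second after the job is handed in, with the robot touching nothing.
It also fails if it takes over 48 s, if anything falls off the work surface, if the arm or the gripper's body presses on something with over 40 N, if the wrist force passes 120 N, or if a joint passes its speed limit or range.

## Working session

There is one attempt and no reset: what is moved stays moved. The work goes in short steps, Python scripts to look and compute and a tool call to move; the robot and the scene stay as the last step left them, time stands still between calls to the robot, and variables do not carry over. Pictures are saved under pics/ and viewed, and the job is handed in when it is done.

Besides the shell and the picture viewer there is one more tool, called after "Request:" as a command line: name --argument value ..., lists and objects as JSON in quotes. apply_moves: Moves the arm, as the interface text tells. Its arguments: {"type":"object","properties":{"deltas":{"type":"array","items":{"type":"object","properties":{"tx":{"type":"number"},"ty":{"type":"number"},"tz":{"type":"number"},"turn":{"type":"number"},"gripper":{"type":"number"}}}},"newtons":{"type":"number"}},"required":["deltas"]}

```bash
mkdir -p pics; ls; python3 - <<'E'
from plant import r, capture, camera_info
import cv2, numpy as np
print(r.get_state())
for n in ("side","top"):
    p,d=capture(n); cv2.imwrite(f"pics/{n}0.png",p[:,:,::-1]); np.savez(f"{n}0.npz",p=p,d=d)
    print(n,camera_info(n))
E
```

```text
pics
{'time_s': 0.0, 'joints': array([-5.87798791e+01,  2.05923358e+01,  6.33498265e-01, -2.00942882e-02,
       -7.01365302e+01, -1.65045190e+01]), 'qd': array([-0.02489542,  0.12456902, -0.03187499, -0.00726116,  0.01759373,
        0.06651944]), 'joint_torque': array([ 3.51971694e-04, -5.82717919e+01,  2.93067473e+01,  6.99775279e+00,
        6.99288736e-03, -1.31287738e-04]), 'tcp_pos': array([ 0.17129264, -0.65242037,  0.24261049]), 'eef_rot': array([-8.99031948e+01,  8.98426877e-03,  1.47087661e+01]), 'contact_force': array([ 0.95066289,  0.06659654, -0.6396838 ]), 'moment': array([ 0.04857   , -0.00179258,  0.06195923]), 'gripper_width': 0.0876127514369787}
side {'K': array([[357.62822869,   0.        , 261.4840414 ],
       [  0.        , 357.62822869, 194.04826506],
       [  0.        ,   0.        ,   1.        ]]), 'eye': array([0.30670413, 0.75714236, 0.54003062]), 'orientation': array([  58.11953768,   -1.28944751, -166.80929255])}
top {'K': array([[443.2542365 ,   0.        , 258.09277666],
       [  0.        , 443.2542365 , 192.78513886],
       [  0.        ,   0.        ,   1.        ]]), 'eye': array([ 0.32261578, -0.02855581,  1.34703113]), 'orientation': array([  6.29696892,   0.19339989, -91.45500686])}
```

View pics/top0.png

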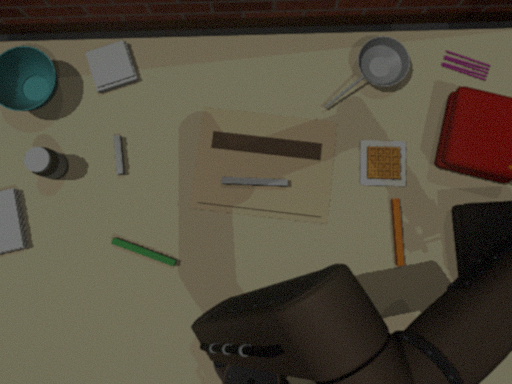

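View pics/side0.png

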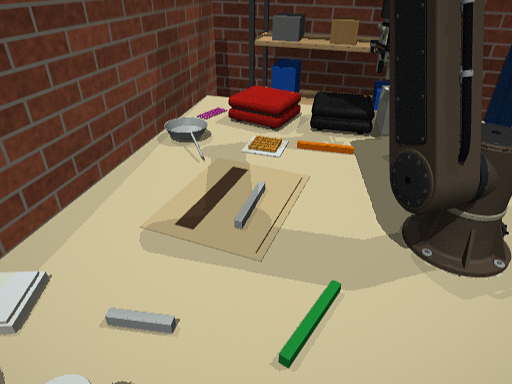

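The top view shows the long bar at about (222–289, 182), the band at (212–322, 131–160), the short bar at (119, 155) and the waffle plate at (383, 163). Next I'll segment the bar and band and measure them.

```bash
cat > h.py <<'E'
import numpy as np, cv2
from scipy.spatial.transform import Rotation as R
from plant import camera_info
def cam(n):
    c=camera_info(n); return c['K'],np.array(c['eye']),R.from_euler('xyz',c['orientation'],degrees=True).as_matrix()
def ray(n,u,v):
    K,e,M=cam(n); d=np.stack([(np.asarray(u,float)-K[0,2])/K[0,0],-(np.asarray(v,float)-K[1,2])/K[1,1],-np.ones(np.shape(u))],-1)
    return e,d@M.T
def onz(n,u,v,z):
    e,d=ray(n,u,v); return e+d*((z-e[2])/d[...,2])[...,None]
def pts(n,dep):
    v,u=np.mgrid[0:384,0:512]; e,d=ray(n,u,v); return e+d*dep[...,None]
def proj(n,X):
    K,e,M=cam(n); p=(np.asarray(X)-e)@M; return np.stack([K[0,2]+K[0,0]*p[...,0]/-p[...,2],K[1,2]-K[1,1]*p[...,1]/-p[...,2]],-1)
E
python3 - <<'E'
from h import *
print(camera_info('top').keys())
for n,box in (("top",(170,90,350,230)),("side",(130,150,320,270))):
    f=np.load(n+'0.npz'); p=f['p'];d=f['d']
    x0,y0,x1,y1=box
    cv2.imwrite(f'pics/{n}0c.png',cv2.resize(p[y0:y1,x0:x1,::-1],None,fx=4,fy=4,interpolation=cv2.INTER_CUBIC))
    P=pts(n,d)
    for uv in ([(240,182),(280,184),(250,170),(265,146),(250,205),(119,155),(383,163),(350,200)] if n=="top" else [(250,205),(215,195),(200,230),(290,190),(300,240),(140,320)]):
        print(n,uv,P[uv[1],uv[0]].round(4),p[uv[1],uv[0]])
E
```

```text
dict_keys(['K', 'eye', 'orientation'])
top (240, 182) [0.5024 0.0257 0.0266] [87 89 87]
top (280, 184) [ 0.4938 -0.0945  0.0221] [93 96 91]
top (250, 170) [ 0.5415 -0.0048  0.0056] [103  91  69]
top (265, 146) [ 0.6158 -0.0528  0.0023] [48 38 29]
top (250, 205) [ 0.4343 -0.0022  0.0022] [112 107  81]
top (119, 155) [0.5953 0.3919 0.0218] [109 107 102]
top (383, 163) [ 0.5512 -0.4104  0.0139] [89 63 28]
top (350, 200) [ 0.4424 -0.3085 -0.0054] [112 108  85]
side (250, 205) [0.5012 0.0073 0.0243] [148 155 150]
side (215, 195) [ 0.6177 -0.0483  0.0022] [64 47 33]
side (200, 230) [6.001e-01 1.111e-01 4.000e-04] [176 158 120]
side (290, 190) [ 0.4175 -0.1338  0.0007] [201 181 136]
side (300, 240) [0.3573 0.0872 0.0008] [179 167 133]
side (140, 320) [0.5934 0.4033 0.0241] [168 175 170]
```

```bash
ls pics
```

```text
side0.png
side0c.png
top0.png
top0c.png
```

View pics/top0c.png

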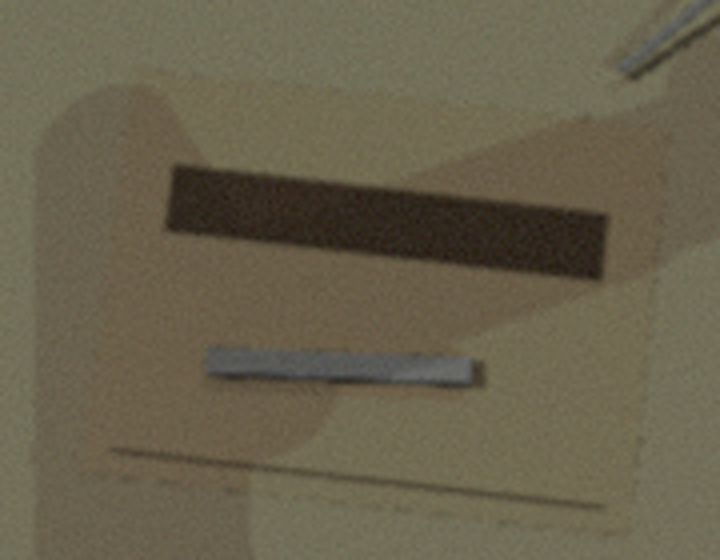

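View pics/side0c.png

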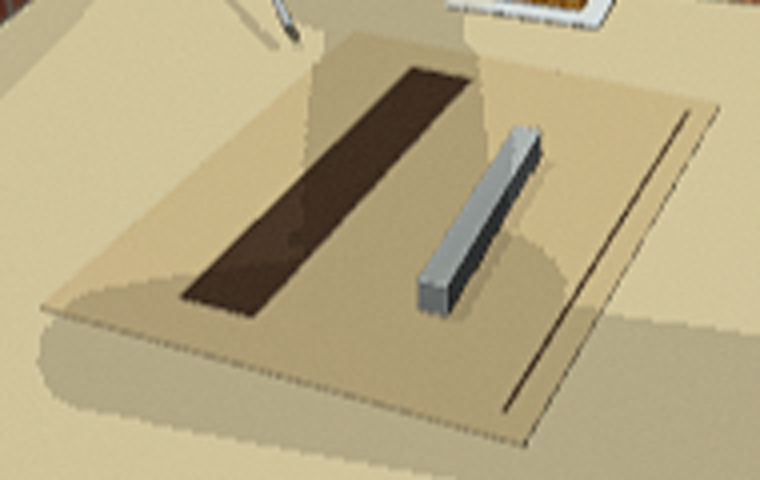

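Both crops show the bar clear of the band, with the bar's +y end at the left in the top view. I'll fit rectangles in both cameras.

```bash
cat >> h.py <<'E'
def fit(n,f,verbose=True):
    p=f['p'];d=f['d'];P=pts(n,d); out={}
    X,Y,Z=P[...,0],P[...,1],P[...,2]
    pi=p.astype(int); hsv=cv2.cvtColor(p,cv2.COLOR_RGB2HSV)
    roi=(X>.38)&(X<.72)&(Y>-.28)&(Y<.25)&(d>0)
    def rect(mask,z):
        k,l,st,_=cv2.connectedComponentsWithStats(mask.astype(np.uint8))
        i=1+st[1:,4].argmax(); c,_=cv2.findContours((l==i).astype(np.uint8),0,cv2.CHAIN_APPROX_NONE)
        c=c[0][:,0,:].astype(float)
        # all pixels' areas: use pixel corner expansion -> moments
        v,u=np.nonzero(l==i); q=onz(n,u,v,z)[:,:2]; 
        # area weight
        m=q.mean(0); C=np.cov((q-m).T); w,V=np.linalg.eigh(C); a=V[:,1]; a=a*np.sign(a[1])
        L=np.sqrt(12*w); return m,a,L,len(u)
    med=np.median(pi[roi],0)
    V=hsv[...,2]
    dark=roi&(V<(62 if n=='top' else 95))&(Z<.008)
    out['band']=rect(dark,.002)
    bar=roi&(hsv[...,1]<45)&(Z>.012)
    out['bar']=rect(bar,.026)
    out['barmask']=bar;out['darkmask']=dark; out['z']=np.median(Z[bar])
    if verbose:
        for k in('band','bar'):
            m,a,L,N=out[k]; print(n,k,m.round(4),'yaw',np.degrees(np.arctan2(-a[0],a[1])).round(2),'LW',L[::-1].round(4),N)
    return out
E
python3 - <<'E'
from h import *
for n in('top','side'):
    f=np.load(n+'0.npz'); o=fit(n,f); print(o['z'])
    m=f['p'].copy(); m[o['barmask']]=[255,0,0]; m[o['darkmask']]=[0,0,255]
    cv2.imwrite(f'pics/m{n}0.png',cv2.resize(m[90:280,130:360,::-1],None,fx=3,fy=3,interpolation=0))
    for nm,uv in (('top',None),):pass
E
```

```text
top band [ 0.6179 -0.0579] yaw -8.09 LW [0.3346 0.0494] 1675
top bar [ 0.5043 -0.0185] yaw -3.71 LW [0.1988 0.0209] 447
0.025050532105546308
side band [ 0.6226 -0.0357] yaw -8.09 LW [0.3323 0.0525] 1194
side bar [0.5036 0.0035] yaw -3.22 LW [0.2089 0.0253] 432
0.025361257022633865
```

View pics/mtop0.png

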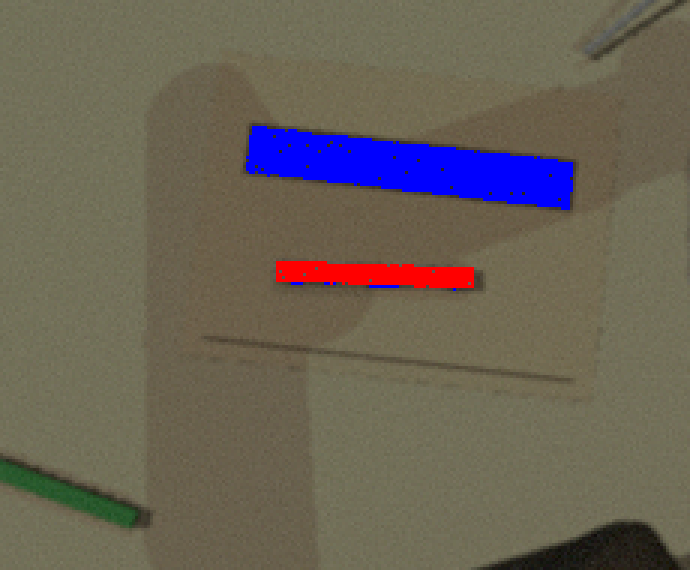

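View pics/mside0.png

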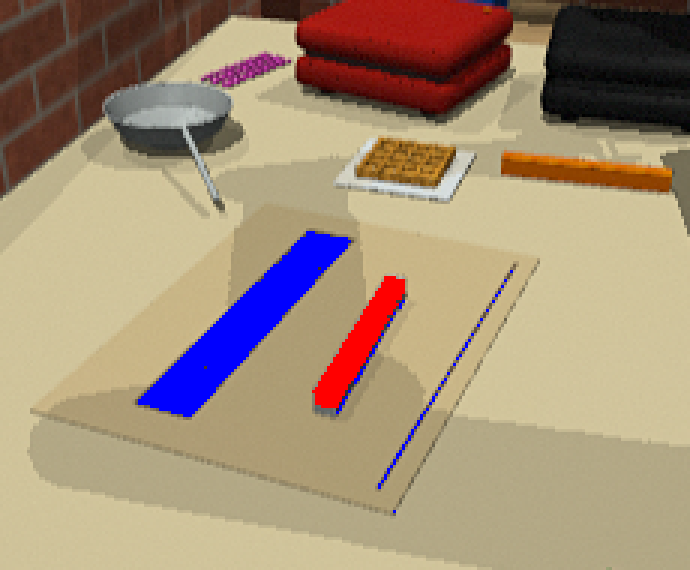

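```bash
python3 - <<'E'
s=open('h.py').read()
s=s.replace("""        m=q.mean(0); C=np.cov((q-m).T);""","""        qa=onz(n,u+1.,v,z)[:,:2]-q; qb=onz(n,u,v+1.,z)[:,:2]-q; W=np.abs(qa[:,0]*qb[:,1]-qa[:,1]*qb[:,0])
        m=np.average(q,axis=0,weights=W); C=np.cov((q-m).T,aweights=W);""")
s=s.replace("(Z>.012)","(Z>(.012 if n=='top' else .0215))&((V>105)|(n=='top'))")
open('h.py','w').write(s)
from h import *
for n in('top','side'):
    f=np.load(n+'0.npz'); o=fit(n,f); print(o['z'])
E
```

```text
top band [ 0.618  -0.0576] yaw -8.09 LW [0.3346 0.0494] 1675
top bar [ 0.5043 -0.0184] yaw -3.71 LW [0.1988 0.0209] 447
0.025050532105546308
side band [ 0.6197 -0.0576] yaw -8.11 LW [0.3365 0.0525] 1194
side bar [ 0.5058 -0.0141] yaw -3.7 LW [0.2013 0.0191] 300
0.025807159658108925
```

Both views agree. The band centre is about (0.619, -0.058) with yaw -8.1°. The bar centre is about (0.505, -0.016) with yaw -3.7° and its top at about 25.5 mm. The bar sits about 25 mm to the left of the band's middle, so the **left** end swings first. Next I'll write a motion planner that prints the deltas.

```bash
cat > pl.py <<'E'
import numpy as np
def basis(yaw):
    c,s=np.cos(np.radians(yaw)),np.sin(np.radians(yaw)); return np.array([c,s]),np.array([-s,c])
def delta(p0,p):  # pose x,y,z,yaw
    xt,zt=basis(p0[3]); d=np.array(p[:2])-p0[:2]
    return dict(tx=round(float(d@xt),4),ty=round(float(p0[2]-p[2]),4),tz=round(float(d@zt),4),turn=round(float(np.radians(p0[3]-p[3])),4))
def apply(p0,q):
    xt,zt=basis(p0[3]); xy=np.array(p0[:2])+q.get('tx',0)*xt+q.get('tz',0)*zt
    return [*xy.tolist(),p0[2]-q.get('ty',0),p0[3]-float(np.degrees(q.get('turn',0)))]
def chain(p0,poses,n=5):
    p0=list(p0)
    for i in range(0,len(poses),n):
        rows=[delta(p0,p) for p in poses[i:i+n]]
        print('call',i//n); [print('  ',r) for r in rows]
        p0=apply(p0,rows[-1])
    print('end cmd',np.round(p0,5).tolist())
    return p0
def lin(a,b,n): return [list(np.array(a)+(np.array(b)-a)*k/n) for k in range(1,n+1)]
E
cat > plan1.py <<'E'
from pl import *
p0=[.171,-.653,.244,14.713]
a=[.42,-.35,.2,45.]
b=[.5105,.063,.09,86.3]
poses=lin(p0,a,10)+lin(a,b,12)+[b]*3
chain(p0,poses)
E
python3 plan1.py
```

```text
call 0
   {'tx': 0.0318, 'ty': 0.0044, 'tz': 0.023, 'turn': -0.0529}
   {'tx': 0.0636, 'ty': 0.0088, 'tz': 0.046, 'turn': -0.1057}
   {'tx': 0.0953, 'ty': 0.0132, 'tz': 0.0689, 'turn': -0.1586}
   {'tx': 0.1271, 'ty': 0.0176, 'tz': 0.0919, 'turn': -0.2114}
   {'tx': 0.1589, 'ty': 0.022, 'tz': 0.1149, 'turn': -0.2643}
call 1
   {'tx': 0.0367, 'ty': 0.0044, 'tz': 0.0139, 'turn': -0.0529}
   {'tx': 0.0734, 'ty': 0.0088, 'tz': 0.0278, 'turn': -0.1057}
   {'tx': 0.11, 'ty': 0.0132, 'tz': 0.0417, 'turn': -0.1586}
   {'tx': 0.1467, 'ty': 0.0176, 'tz': 0.0555, 'turn': -0.2114}
   {'tx': 0.1834, 'ty': 0.022, 'tz': 0.0694, 'turn': -0.2643}
call 2
   {'tx': 0.0297, 'ty': 0.0092, 'tz': 0.019, 'turn': -0.0601}
   {'tx': 0.0593, 'ty': 0.0183, 'tz': 0.038, 'turn': -0.1201}
   {'tx': 0.089, 'ty': 0.0275, 'tz': 0.057, 'turn': -0.1802}
   {'tx': 0.1187, 'ty': 0.0367, 'tz': 0.076, 'turn': -0.2403}
   {'tx': 0.1483, 'ty': 0.0458, 'tz': 0.095, 'turn': -0.3003}
call 3
   {'tx': 0.034, 'ty': 0.0092, 'tz': 0.0094, 'turn': -0.0601}
   {'tx': 0.068, 'ty': 0.0184, 'tz': 0.0188, 'turn': -0.1202}
   {'tx': 0.1019, 'ty': 0.0275, 'tz': 0.0282, 'turn': -0.1803}
   {'tx': 0.1359, 'ty': 0.0367, 'tz': 0.0375, 'turn': -0.2403}
   {'tx': 0.1699, 'ty': 0.0459, 'tz': 0.0469, 'turn': -0.3004}
call 4
   {'tx': 0.0352, 'ty': 0.0091, 'tz': -0.0011, 'turn': -0.0601}
   {'tx': 0.0704, 'ty': 0.0183, 'tz': -0.0022, 'turn': -0.1201}
   {'tx': 0.0704, 'ty': 0.0183, 'tz': -0.0022, 'turn': -0.1201}
   {'tx': 0.0704, 'ty': 0.0183, 'tz': -0.0022, 'turn': -0.1201}
   {'tx': 0.0704, 'ty': 0.0183, 'tz': -0.0022, 'turn': -0.1201}
end cmd [0.51054, 0.06298, 0.09, 86.29835]
```

Request:
apply_moves --deltas '[{"tx": 0.032,"ty": 0.004,"tz": 0.023,"turn": -0.05},{"tx": 0.064,"ty": 0.009,"tz": 0.046,"turn": -0.1},{"tx": 0.095,"ty": 0.013,"tz": 0.069,"turn": -0.16},{"tx": 0.127,"ty": 0.018,"tz": 0.092,"turn": -0.21},{"tx": 0.159,"ty": 0.022,"tz": 0.115,"turn": -0.26}]'

```text
invalid input at $.deltas[0]: expected keys tx, ty, tz, turn, gripper
```

Request:
apply_moves --deltas '[{"tx": 0.032,"ty": 0.004,"tz": 0.023,"turn": -0.05,"gripper": 0.0876},{"tx": 0.064,"ty": 0.009,"tz": 0.046,"turn": -0.1,"gripper": 0.0876},{"tx": 0.095,"ty": 0.013,"tz": 0.069,"turn": -0.16,"gripper": 0.0876},{"tx": 0.127,"ty": 0.018,"tz": 0.092,"turn": -0.21,"gripper": 0.0876},{"tx": 0.159,"ty": 0.022,"tz": 0.115,"turn": -0.26,"gripper": 0.0876}]'

```text
time_s: 0.6
tcp_pos: [0.2965, -0.4998, 0.221]
eef_rot: [-90.0, 0.0, 29.7]
contact_force: [1.1, -0.5, -0.2]
gripper_width: 0.088
```

Request:
apply_moves --deltas '[{"tx": 0.037,"ty": 0.004,"tz": 0.014,"turn": -0.05,"gripper": 0.0876},{"tx": 0.073,"ty": 0.009,"tz": 0.028,"turn": -0.11,"gripper": 0.0876},{"tx": 0.11,"ty": 0.013,"tz": 0.042,"turn": -0.16,"gripper": 0.0876},{"tx": 0.147,"ty": 0.018,"tz": 0.056,"turn": -0.21,"gripper": 0.0876},{"tx": 0.183,"ty": 0.022,"tz": 0.069,"turn": -0.26,"gripper": 0.0876}]'

```text
time_s: 1.1
tcp_pos: [0.4216, -0.3492, 0.1992]
eef_rot: [-90.0, 0.0, 44.6]
contact_force: [0.3, -0.2, 0.0]
gripper_width: 0.0872
```

Request:
apply_moves --deltas '[{"tx": 0.03,"ty": 0.009,"tz": 0.019,"turn": -0.06,"gripper": 0.0876},{"tx": 0.059,"ty": 0.018,"tz": 0.038,"turn": -0.12,"gripper": 0.0876},{"tx": 0.089,"ty": 0.027,"tz": 0.057,"turn": -0.18,"gripper": 0.0876},{"tx": 0.119,"ty": 0.037,"tz": 0.076,"turn": -0.24,"gripper": 0.0876},{"tx": 0.148,"ty": 0.046,"tz": 0.095,"turn": -0.3,"gripper": 0.0876}]'

```text
time_s: 1.6
tcp_pos: [0.4599, -0.1778, 0.153]
eef_rot: [-90.0, 0.0, 61.8]
contact_force: [0.6, 0.2, -0.6]
gripper_width: 0.088
```

Request:
apply_moves --deltas '[{"tx": 0.034,"ty": 0.009,"tz": 0.009,"turn": -0.06,"gripper": 0.0876},{"tx": 0.068,"ty": 0.018,"tz": 0.019,"turn": -0.12,"gripper": 0.0876},{"tx": 0.102,"ty": 0.027,"tz": 0.028,"turn": -0.18,"gripper": 0.0876},{"tx": 0.136,"ty": 0.037,"tz": 0.037,"turn": -0.24,"gripper": 0.0876},{"tx": 0.17,"ty": 0.046,"tz": 0.047,"turn": -0.3,"gripper": 0.0876}]'

```text
time_s: 2.1
tcp_pos: [0.4991, -0.0059, 0.107]
eef_rot: [-90.0, 0.0, 79.0]
contact_force: [-0.0, 0.0, 0.4]
gripper_width: 0.0879
```

```bash
python3 - <<'E'
from pl import *
p=[.171,-.653,.244,14.713]
for q in (dict(tx=.159,ty=.022,tz=.115,turn=-.26),dict(tx=.183,ty=.022,tz=.069,turn=-.26),dict(tx=.148,ty=.046,tz=.095,turn=-.3),dict(tx=.17,ty=.046,tz=.047,turn=-.3)):
    p=apply(p,q)
print(p)
from plant import r; s=r.get_state(); print(s['time_s'],s['tcp_pos'],s['eef_rot'],s['joints'])
b=[.5105,.063,.09,86.3]
chain(p,lin(p,b,2)+[b]*2)
E
```

```text
[0.49876886715435476, -0.007522071047512135, 0.10800000000000003, 78.8842730546522]
2.1 [ 0.49911642 -0.00594336  0.1070354 ] [-8.99844946e+01  5.11679423e-03  7.90283152e+01] [ 2.19118399e+01  1.19701320e+01 -3.15481636e+01 -5.68203534e-03
 -4.64975037e+01 -3.28796133e+01]
call 0
   {'tx': 0.0357, 'ty': 0.009, 'tz': 0.001, 'turn': -0.0647}
   {'tx': 0.0715, 'ty': 0.018, 'tz': 0.0021, 'turn': -0.1294}
   {'tx': 0.0715, 'ty': 0.018, 'tz': 0.0021, 'turn': -0.1294}
   {'tx': 0.0715, 'ty': 0.018, 'tz': 0.0021, 'turn': -0.1294}
end cmd [0.51049, 0.06304, 0.09, 86.29835]
```

Request:
apply_moves --deltas '[{"tx": 0.036,"ty": 0.009,"tz": 0.001,"turn": -0.065,"gripper": 0.0876},{"tx": 0.072,"ty": 0.018,"tz": 0.002,"turn": -0.129,"gripper": 0.0876},{"tx": 0.072,"ty": 0.018,"tz": 0.002,"turn": -0.129,"gripper": 0.0876},{"tx": 0.072,"ty": 0.018,"tz": 0.002,"turn": -0.129,"gripper": 0.0876}]'

```text
time_s: 2.5
tcp_pos: [0.5107, 0.0642, 0.089]
eef_rot: [-89.9, 0.0, 86.4]
contact_force: [0.5, -1.7, 0.3]
gripper_width: 0.0874
```

```bash
python3 - <<'E'
from plant import r,capture
from pl import *
import cv2
p=apply([0.49876886715435476, -0.007522071047512135, 0.108, 78.8842730546522],dict(tx=.072,ty=.018,tz=.002,turn=-.129)); print(p)
s=r.get_state(); print(s['time_s'],s['tcp_pos'],s['eef_rot'])
for n in("top","side"):
    a,d=capture(n); cv2.imwrite(f"pics/{n}1.png",cv2.resize(a[60:300,110:410,::-1],None,fx=2.5,fy=2.5,interpolation=cv2.INTER_CUBIC)); np.savez(n+'1.npz',p=a,d=d)
E
```

```text
[0.5106873620054211, 0.06351277589738599, 0.09, 86.27542861183981]
2.5 [0.51066559 0.06423053 0.08897721] [-8.99257635e+01  4.09259160e-02  8.63505172e+01]
```

View pics/side1.png

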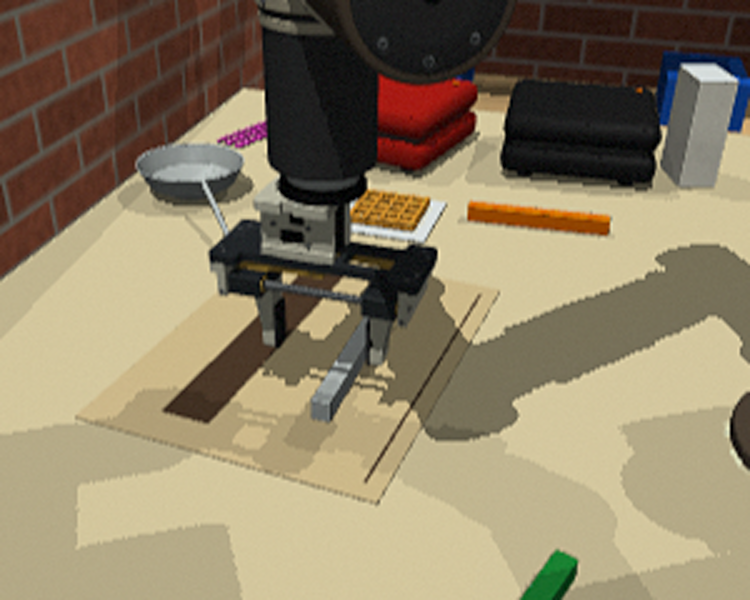

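View pics/top1.png

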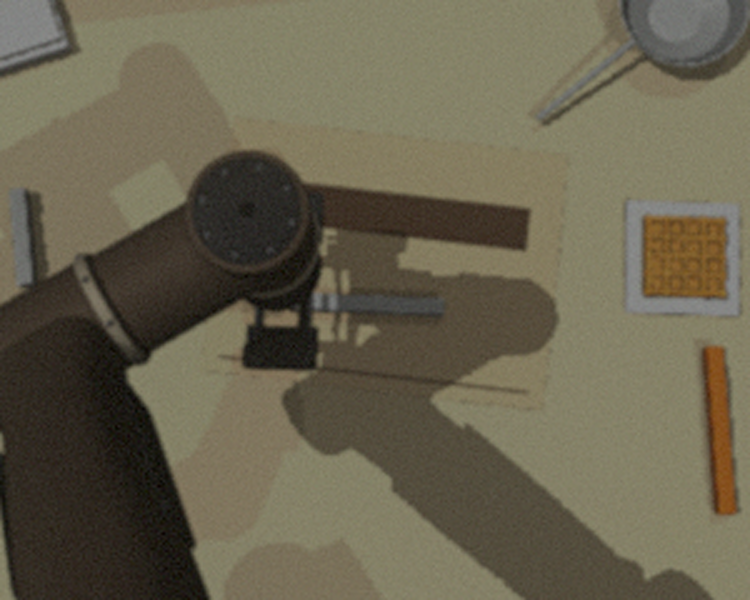

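The side view shows the open jaws straddling the bar at about (350, 360) in the enlarged crop. The top view shows the gripper over the bar's left part, and the short bar and plate are untouched. Now I'll descend.

Request:
apply_moves --deltas '[{"tx": 0,"ty": 0.015,"tz": 0,"turn": 0,"gripper": 0.05},{"tx": 0,"ty": 0.032,"tz": 0,"turn": 0,"gripper": 0.05},{"tx": 0,"ty": 0.048,"tz": 0,"turn": 0,"gripper": 0.05},{"tx": 0,"ty": 0.061,"tz": 0,"turn": 0,"gripper": 0.05},{"tx": 0,"ty": 0.067,"tz": 0,"turn": 0,"gripper": 0.05}]' --newtons 15

```text
time_s: 3.1
tcp_pos: [0.5105, 0.0623, 0.0218]
eef_rot: [-89.9, 0.0, 86.2]
contact_force: [0.1, -0.6, 0.0]
gripper_width: 0.0539
```

Request:
apply_moves --deltas '[{"tx": 0,"ty": 0,"tz": 0,"turn": 0,"gripper": 0.03},{"tx": 0,"ty": 0,"tz": 0,"turn": 0,"gripper": 0.025},{"tx": 0,"ty": 0,"tz": 0,"turn": 0,"gripper": 0.02},{"tx": 0,"ty": 0,"tz": 0,"turn": 0,"gripper": 0.01},{"tx": 0,"ty": 0,"tz": 0,"turn": 0,"gripper": 0.01}]'

```text
time_s: 3.6
tcp_pos: [0.5112, 0.0638, 0.0231]
eef_rot: [-90.0, -0.0, 86.3]
contact_force: [-1.4, -0.4, 4.8]
gripper_width: 0.02
```

```bash
python3 - <<'E'
from h import *
from plant import r,capture
for n in ('top','side'):
    f=np.load(n+'0.npz'); o=fit(n,f,False)
    # end extents along bar axis using edge scan on the brightness/mask: pixel count along axis weighted
    m,a,L,_=o['bar']; a=np.array([.0645,.9979]); 
    K=np.load(n+'0.npz')
    for sgn in (1,-1):
        # sample intensity along the bar centreline near end
        ts=np.arange(.085,.118,.0015); c=np.array([.5055,-.0165])
        X=np.array([[*(c+sgn*t*a+w*np.array([.998,-.0645])),.026] for t in ts for w in (-.005,0,.005)]); uv=proj(n,X).astype(np.float32)
        g=cv2.remap(f['p'][...,0].astype(np.float32)-f['p'][...,2],uv[None,:,0],uv[None,:,1],cv2.INTER_LINEAR)[0].reshape(-1,3).mean(1)
        print(n,sgn,[(round(float(t),4),round(float(x))) for t,x in zip(ts,g)])
s=r.get_state(); print(s['time_s'],s['tcp_pos'],s['contact_force'],s['moment'],s['gripper_width'])
for n in("top","side"):
    a,d=capture(n); cv2.imwrite(f"pics/{n}2.png",cv2.resize(a[130:280,150:350,::-1],None,fx=4,fy=4,interpolation=cv2.INTER_CUBIC)); np.savez(n+'2.npz',p=a,d=d)
s=r.get_state(); print(s['time_s'],s['tcp_pos'],s['contact_force'],s['moment'],s['gripper_width'])
E
```

```text
top 1 [(0.085, 3), (0.0865, 3), (0.088, 2), (0.0895, 2), (0.091, 2), (0.0925, 2), (0.094, 4), (0.0955, 5), (0.097, 8), (0.0985, 14), (0.1, 20), (0.1015, 27), (0.103, 32), (0.1045, 34), (0.106, 35), (0.1075, 34), (0.109, 33), (0.1105, 33), (0.112, 33), (0.1135, 33), (0.115, 34), (0.1165, 33)]
top -1 [(0.085, 2), (0.0865, 2), (0.088, 2), (0.0895, 3), (0.091, 3), (0.0925, 2), (0.094, 2), (0.0955, 2), (0.097, 3), (0.0985, 4), (0.1, 9), (0.1015, 16), (0.103, 20), (0.1045, 23), (0.106, 24), (0.1075, 24), (0.109, 25), (0.1105, 27), (0.112, 29), (0.1135, 31), (0.115, 32), (0.1165, 32)]
side 1 [(0.085, -2), (0.0865, -2), (0.088, -2), (0.0895, -2), (0.091, -2), (0.0925, -2), (0.094, -3), (0.0955, -3), (0.097, -3), (0.0985, -2), (0.1, -2), (0.1015, -3), (0.103, -3), (0.1045, -3), (0.106, -2), (0.1075, 0), (0.109, 2), (0.1105, 5), (0.112, 7), (0.1135, 9), (0.115, 11), (0.1165, 13)]
side -1 [(0.085, -4), (0.0865, -4), (0.088, -5), (0.0895, -5), (0.091, -6), (0.0925, -6), (0.094, -5), (0.0955, -1), (0.097, 6), (0.0985, 14), (0.1, 24), (0.1015, 35), (0.103, 43), (0.1045, 52), (0.106, 59), (0.1075, 63), (0.109, 66), (0.1105, 67), (0.112, 67), (0.1135, 67), (0.115, 66), (0.1165, 66)]
3.6 [0.51120193 0.06375456 0.02308876] [-1.36496793 -0.44073615  4.83190242] [ 0.03029944  0.57908697 -0.19982017] 0.019962782803476953
3.7 [0.51121505 0.06378299 0.02309225] [-2.12779837  0.66872873  5.64305971] [ 0.10675513  0.87492787 -0.19222926] 0.020022374990110683
```

View pics/side2.png

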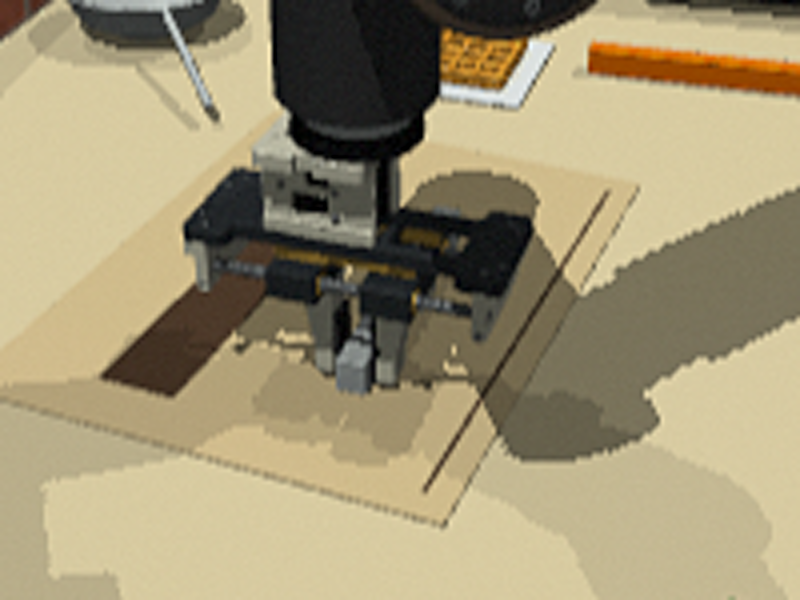

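View pics/top2.png

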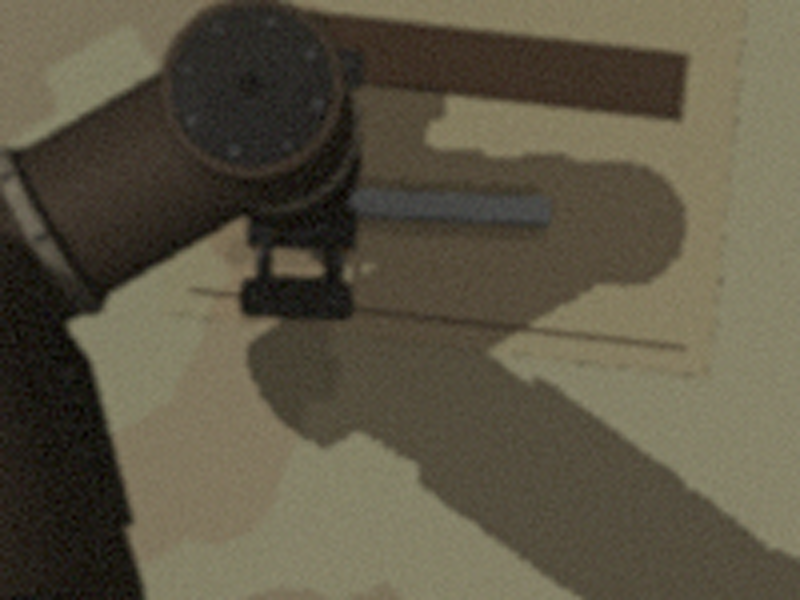

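Gripped at 20.0 mm width. The side view shows the jaws at about (355, 350) around the left end. A slight 5 N upward force suggests the fingertips are brushing the mat, and the small lift will relieve it. Planning swing 1 about the right end.

```bash
cat > plan2.py <<'E'
from pl import *
B=np.array([.619,-.0577]); by=np.radians(-8.1); n=np.array([np.cos(by),np.sin(by)]); u=np.array([-np.sin(by),np.cos(by)])
p0=[0.5106873620054211, 0.06351277589738599, 0.023, 86.27542861183981]
P=np.array([.499,-.1164]); g=np.array(p0[:2])-P; print('radius',np.linalg.norm(g),'dir',np.degrees(np.arctan2(-g[0],g[1])))
h=(P-B)@n; th=np.arcsin(-h/.2); yawf=np.degrees(by-th); print('perp pivot',h,'bar yaw final',yawf)
tot=yawf-(-3.72); print('swing',tot, 'left end along',((P-B)@u)+.2*np.cos(th))
zl=.028
poses=[[p0[0],p0[1],.026,p0[3]],[p0[0],p0[1],zl,p0[3]]]
N=22
for k in range(1,N+1):
    s=k/N; s=s*s*(3-2*s); a=np.radians(tot*s); R=np.array([[np.cos(a),-np.sin(a)],[np.sin(a),np.cos(a)]])
    poses.append([*(P+R@g),zl,p0[3]+tot*s])
poses.append(poses[-1])
chain(p0,poses)
E
python3 plan2.py
```

```text
radius 0.18029198917796874 dir -3.716784109401591
perp pivot -0.1105319366112508 bar yaw final -41.64967037195065
swing -37.92967037195065 left end along 0.09165886910804806
call 0
   {'tx': 0.0, 'ty': -0.003, 'tz': 0.0, 'turn': 0.0}
   {'tx': 0.0, 'ty': -0.005, 'tz': 0.0, 'turn': 0.0}
   {'tx': -0.0, 'ty': -0.005, 'tz': -0.0007, 'turn': 0.004}
   {'tx': -0.0, 'ty': -0.005, 'tz': -0.0028, 'turn': 0.0154}
   {'tx': -0.0001, 'ty': -0.005, 'tz': -0.0061, 'turn': 0.0336}
call 1
   {'tx': -0.0001, 'ty': 0.0, 'tz': -0.0043, 'turn': 0.0241}
   {'tx': -0.0003, 'ty': 0.0, 'tz': -0.0096, 'turn': 0.0534}
   {'tx': -0.0007, 'ty': 0.0, 'tz': -0.0157, 'turn': 0.0873}
   {'tx': -0.0014, 'ty': 0.0, 'tz': -0.0224, 'turn': 0.1248}
   {'tx': -0.0025, 'ty': 0.0, 'tz': -0.0296, 'turn': 0.1653}
call 2
   {'tx': -0.0001, 'ty': 0.0, 'tz': -0.0077, 'turn': 0.0428}
   {'tx': -0.0006, 'ty': 0.0, 'tz': -0.0157, 'turn': 0.0871}
   {'tx': -0.0015, 'ty': 0.0, 'tz': -0.0238, 'turn': 0.1321}
   {'tx': -0.0028, 'ty': 0.0, 'tz': -0.0318, 'turn': 0.1771}
   {'tx': -0.0043, 'ty': 0.0, 'tz': -0.0396, 'turn': 0.2214}
call 3
   {'tx': -0.0002, 'ty': 0.0, 'tz': -0.0077, 'turn': 0.0428}
   {'tx': -0.0007, 'ty': 0.0, 'tz': -0.015, 'turn': 0.0833}
   {'tx': -0.0014, 'ty': 0.0, 'tz': -0.0218, 'turn': 0.1208}
   {'tx': -0.0022, 'ty': 0.0, 'tz': -0.0278, 'turn': 0.1547}
   {'tx': -0.0031, 'ty': 0.0, 'tz': -0.033, 'turn': 0.184}
call 4
   {'tx': -0.0, 'ty': 0.0, 'tz': -0.0044, 'turn': 0.0241}
   {'tx': -0.0001, 'ty': 0.0, 'tz': -0.0076, 'turn': 0.0423}
   {'tx': -0.0002, 'ty': 0.0, 'tz': -0.0097, 'turn': 0.0537}
   {'tx': -0.0003, 'ty': 0.0, 'tz': -0.0104, 'turn': 0.0577}
   {'tx': -0.0003, 'ty': 0.0, 'tz': -0.0104, 'turn': 0.0577}
end cmd [0.6188, 0.01831, 0.028, 48.34562]
```

Request:
apply_moves --deltas '[{"tx": 0,"ty": -0.003,"tz": 0,"turn": 0,"gripper": 0.01},{"tx": 0,"ty": -0.005,"tz": 0,"turn": 0,"gripper": 0.01},{"tx": 0,"ty": -0.005,"tz": -0.0007,"turn": 0.004,"gripper": 0.01},{"tx": 0,"ty": -0.005,"tz": -0.0028,"turn": 0.0154,"gripper": 0.01},{"tx": -0.0001,"ty": -0.005,"tz": -0.0061,"turn": 0.0336,"gripper": 0.01}]'

```text
time_s: 4.2
tcp_pos: [0.5171, 0.0631, 0.0274]
eef_rot: [-90.0, 0.0, 84.3]
contact_force: [-1.5, 0.1, -3.3]
gripper_width: 0.0202
```

Request:
apply_moves --deltas '[{"tx": -0.0001,"ty": 0,"tz": -0.0043,"turn": 0.0241,"gripper": 0.01},{"tx": -0.0003,"ty": 0,"tz": -0.0096,"turn": 0.0534,"gripper": 0.01},{"tx": -0.0007,"ty": 0,"tz": -0.0157,"turn": 0.0873,"gripper": 0.01},{"tx": -0.0014,"ty": 0,"tz": -0.0224,"turn": 0.1248,"gripper": 0.01},{"tx": -0.0025,"ty": 0,"tz": -0.0296,"turn": 0.1653,"gripper": 0.01}]'

```text
time_s: 4.7
tcp_pos: [0.5472, 0.0577, 0.0275]
eef_rot: [-90.0, -0.0, 74.7]
contact_force: [-0.4, 0.4, -4.7]
gripper_width: 0.0201
```

```bash
python3 - <<'E'
from plant import r,capture
import cv2,numpy as np
s=r.get_state(); print(s['time_s'],s['tcp_pos'],s['eef_rot'],s['contact_force'],s['moment'])
for n in("top",):
    a,d=capture(n); cv2.imwrite(f"pics/{n}3.png",cv2.resize(a[100:250,150:350,::-1],None,fx=4,fy=4,interpolation=cv2.INTER_CUBIC)); np.savez(n+'3.npz',p=a,d=d)
E
```

```text
4.7 [0.54717535 0.05768896 0.02753658] [-9.00122281e+01 -7.38031889e-03  7.46947660e+01] [-0.43682954  0.3945087  -4.66362031] [ 0.17621273  0.12335344 -0.05719684]
```

View pics/top3.png

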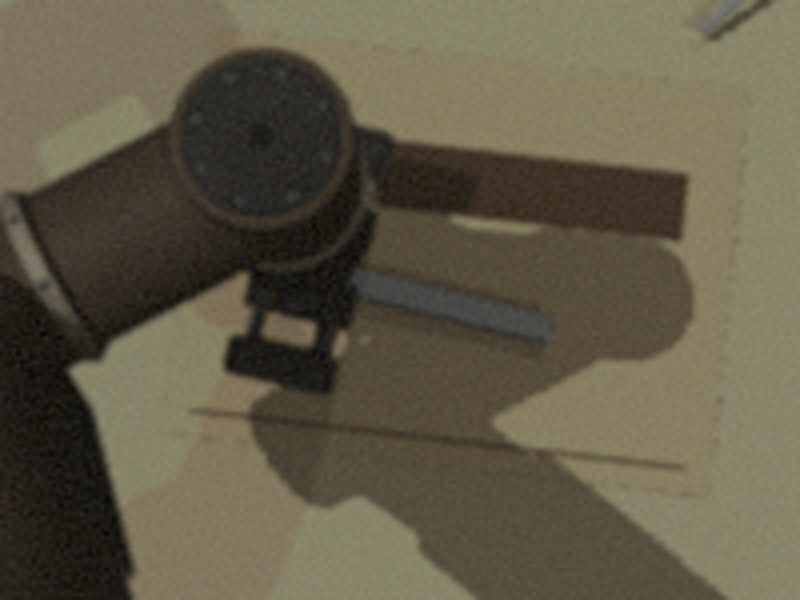

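The top view shows the right end at about (545, 325), apparently still in place. The vertical force of -4.7 N is close to the bar's whole weight, so before going on I'll check from depth that the right end still rests on the mat.

```bash
python3 - <<'E'
from h import *
from plant import r,capture
def prof(n,f,P,a):
    X=pts(n,f['d']); p=f['p'].astype(int); rel=X[...,:2]-P; t=rel@a; w=rel@np.array([a[1],-a[0]])
    sat=p.max(2)-p.min(2)
    m=(np.abs(w)<.008)&(sat<22)&(f['d']>0)
    for lo in np.arange(0,.2,.02):
        k=m&(t>=lo)&(t<lo+.02); 
        if k.sum()>4: print(n,round(lo+.01,3),k.sum(),'z',X[k][:,2].mean().round(4),'+-',(X[k][:,2].std()/k.sum()**.5).round(4))
P=np.array([.499,-.1164])
y=np.radians(-3.72); prof('top',np.load('top0.npz'),P,np.array([-np.sin(y),np.cos(y)]))
y=np.radians(74.6-90); prof('top',np.load('top3.npz'),P,np.array([-np.sin(y),np.cos(y)]))
a,d=capture('side'); np.savez('side3.npz',p=a,d=d)
cv2.imwrite("pics/side3.png",cv2.resize(a[150:260,200:320,::-1],None,fx=6,fy=5,interpolation=cv2.INTER_CUBIC))
s=r.get_state(); print(s['contact_force'],s['moment'])
prof('side',np.load('side0.npz'),P,np.array([.0649,.998])); prof('side',np.load('side3.npz'),P,np.array([-np.sin(y),np.cos(y)]))
E
```

```text
top 0.01 35 z 0.0255 +- 0.0004
top 0.03 37 z 0.0254 +- 0.0004
top 0.05 32 z 0.0261 +- 0.0005
top 0.07 35 z 0.0249 +- 0.0005
top 0.09 32 z 0.0251 +- 0.0005
top 0.11 36 z 0.0255 +- 0.0004
top 0.13 36 z 0.0256 +- 0.0004
top 0.15 29 z 0.0256 +- 0.0005
top 0.17 37 z 0.0256 +- 0.0005
top 0.19 33 z 0.0258 +- 0.0004
top 0.01 38 z 0.0234 +- 0.0009
top 0.03 35 z 0.0256 +- 0.0004
top 0.05 36 z 0.0264 +- 0.0004
top 0.07 37 z 0.0267 +- 0.0011
top 0.09 36 z 0.0271 +- 0.0008
top 0.11 37 z 0.0274 +- 0.0008
top 0.13 130 z 0.2755 +- 0.0151
top 0.15 96 z 0.3552 +- 0.018
top 0.17 76 z 0.4525 +- 0.0002
top 0.19 76 z 0.4521 +- 0.0002
[-0.24046396  0.63892214 -4.85515312] [ 0.53201304  0.14091596 -0.08282932]
side 0.01 19 z 0.0258 +- 0.0002
side 0.03 18 z 0.0259 +- 0.0002
side 0.05 25 z 0.0257 +- 0.0002
side 0.07 24 z 0.0257 +- 0.0002
side 0.09 21 z 0.0259 +- 0.0002
side 0.11 26 z 0.026 +- 0.0002
side 0.13 28 z 0.0258 +- 0.0002
side 0.15 27 z 0.0257 +- 0.0001
side 0.17 30 z 0.0257 +- 0.0001
side 0.19 39 z 0.0228 +- 0.001
side 0.17 18 z 0.2933 +- 0.0475
side 0.19 58 z 0.1368 +- 0.0246
```

View pics/side3.png

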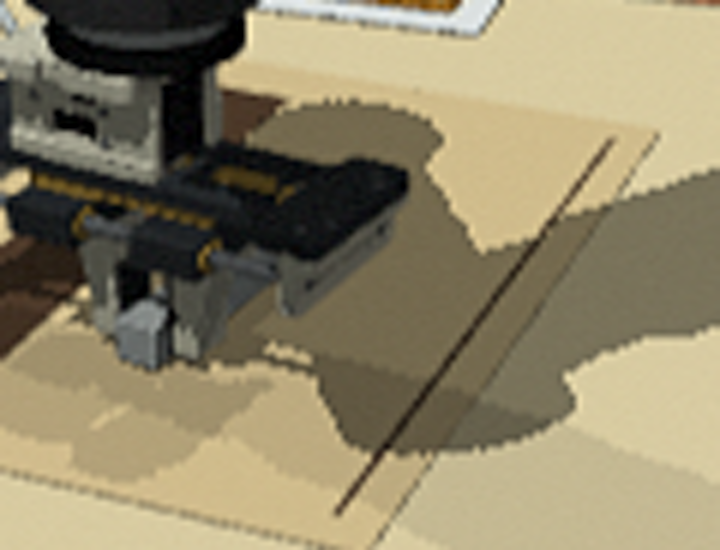

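The depth profile rises from about 25 mm at the right end to 27.4 mm near the grip. So the right end does rest on the mat and only the gripped end is raised, by about 4 mm. I'll continue, lowering 1.5 mm so the far end bears more firmly.

Request:
apply_moves --deltas '[{"tx": -0.0001,"ty": 0.001,"tz": -0.0077,"turn": 0.0428,"gripper": 0.01},{"tx": -0.0006,"ty": 0.0015,"tz": -0.0157,"turn": 0.0871,"gripper": 0.01},{"tx": -0.0015,"ty": 0.0015,"tz": -0.0238,"turn": 0.1321,"gripper": 0.01},{"tx": -0.0028,"ty": 0.0015,"tz": -0.0318,"turn": 0.1771,"gripper": 0.01},{"tx": -0.0043,"ty": 0.0015,"tz": -0.0396,"turn": 0.2214,"gripper": 0.01}]'

```text
time_s: 5.3
tcp_pos: [0.5839, 0.0432, 0.0261]
eef_rot: [-90.0, 0.0, 62.1]
contact_force: [-0.5, 0.3, -2.3]
gripper_width: 0.0201
```

```bash
python3 - <<'E'
from plant import r,capture
import cv2,numpy as np
s=r.get_state(); print(s['time_s'],s['tcp_pos'],s['eef_rot'],s['contact_force'],s['moment'])
for n in("top",):
    a,d=capture(n); cv2.imwrite(f"pics/{n}4.png",cv2.resize(a[100:250,150:350,::-1],None,fx=4,fy=4,interpolation=cv2.INTER_CUBIC)); np.savez(n+'4.npz',p=a,d=d)
E
```

```text
5.3 [0.58389578 0.04315152 0.02614796] [-9.00098092e+01  3.90164899e-03  6.21172103e+01] [-0.52970151  0.26287559 -2.28556767] [-0.13454748  0.21133968 -0.01972675]
```

View pics/top4.png

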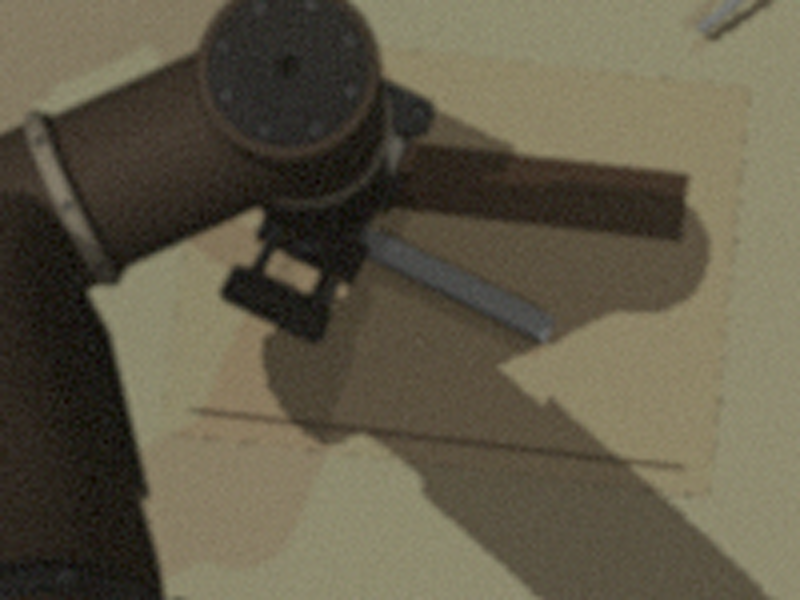

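The right end stays at about (545, 328) in the crop, and the vertical force is now about half the bar's weight. Continuing.

Request:
apply_moves --deltas '[{"tx": -0.0002,"ty": 0,"tz": -0.0077,"turn": 0.0428,"gripper": 0.01},{"tx": -0.0007,"ty": 0,"tz": -0.015,"turn": 0.0833,"gripper": 0.01},{"tx": -0.0014,"ty": 0,"tz": -0.0218,"turn": 0.1208,"gripper": 0.01},{"tx": -0.0022,"ty": 0,"tz": -0.0278,"turn": 0.1547,"gripper": 0.01},{"tx": -0.0031,"ty": 0,"tz": -0.033,"turn": 0.184,"gripper": 0.01}]'

```text
time_s: 5.85
tcp_pos: [0.6116, 0.0249, 0.026]
eef_rot: [-90.0, -0.0, 51.5]
contact_force: [0.0, 0.3, -3.0]
gripper_width: 0.0198
```

Request:
apply_moves --deltas '[{"tx": 0,"ty": 0,"tz": -0.0044,"turn": 0.0241,"gripper": 0.01},{"tx": -0.0001,"ty": 0,"tz": -0.0076,"turn": 0.0423,"gripper": 0.01},{"tx": -0.0002,"ty": 0,"tz": -0.0097,"turn": 0.0537,"gripper": 0.01},{"tx": -0.0003,"ty": 0,"tz": -0.0104,"turn": 0.0577,"gripper": 0.01},{"tx": -0.0003,"ty": 0,"tz": -0.0104,"turn": 0.0577,"gripper": 0.01}]'

```text
time_s: 6.35
tcp_pos: [0.6192, 0.0185, 0.026]
eef_rot: [-90.0, -0.0, 48.3]
contact_force: [-0.6, 0.5, -2.6]
gripper_width: 0.0199
```

```bash
python3 - <<'E'
from plant import r,capture
import cv2,numpy as np
s=r.get_state(); print(s['time_s'],s['tcp_pos'],s['eef_rot'],s['contact_force'],s['moment'])
for n in("top","side"):
    a,d=capture(n); cv2.imwrite(f"pics/{n}5.png",cv2.resize(a[100:250,150:350,::-1],None,fx=4,fy=4,interpolation=cv2.INTER_CUBIC)); np.savez(n+'5.npz',p=a,d=d)
E
```

```text
6.35 [0.61920621 0.0184709  0.02604954] [-8.99991475e+01 -2.92905094e-03  4.83454726e+01] [-0.55093675  0.54726783 -2.63887639] [0.02075645 0.05345779 0.00951309]
```

View pics/top5.png

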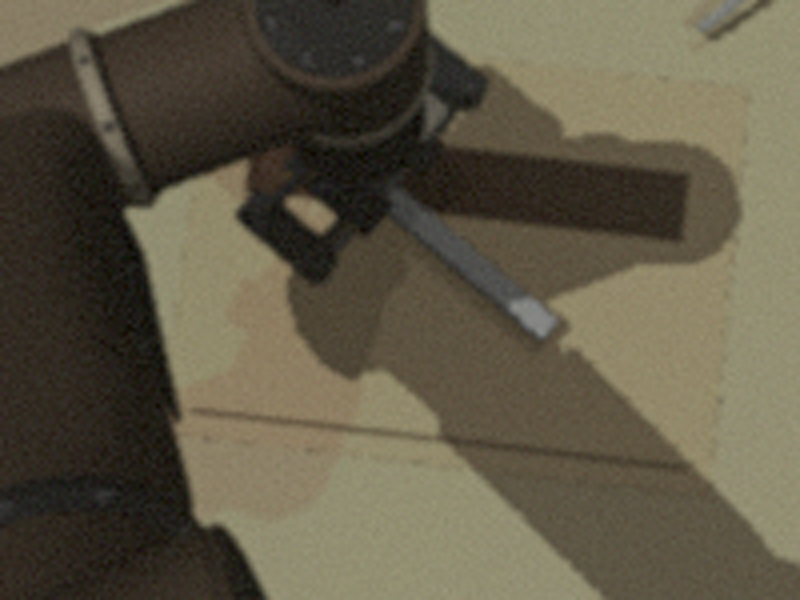

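View pics/side5.png

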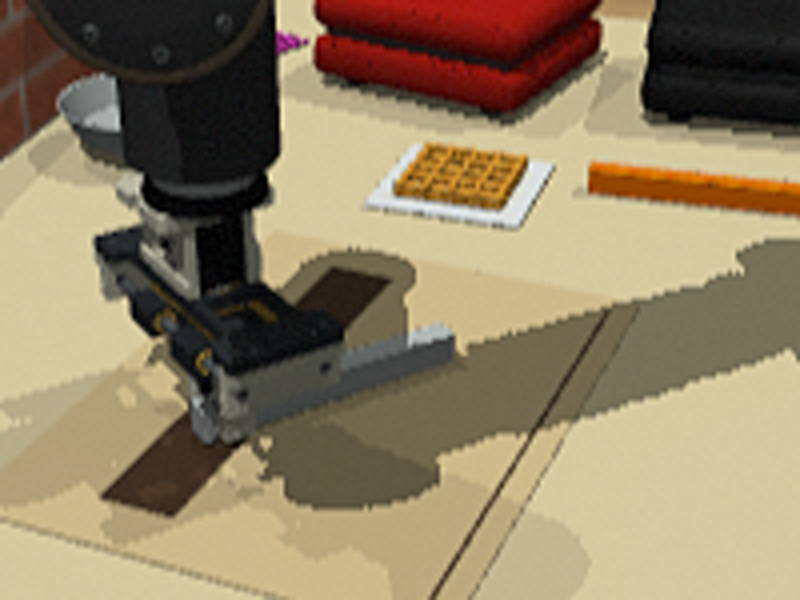

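Swing 1 has reached the band: the left end lies over it, and the right end is still at about (545, 325). Now lower, release and rise.

Request:
apply_moves --deltas '[{"tx": 0,"ty": 0.0015,"tz": 0,"turn": 0,"gripper": 0.01},{"tx": 0,"ty": 0.0026,"tz": 0,"turn": 0,"gripper": 0.01},{"tx": 0,"ty": 0.0026,"tz": 0,"turn": 0,"gripper": 0.01},{"tx": 0,"ty": 0.0026,"tz": 0,"turn": 0,"gripper": 0.03},{"tx": 0,"ty": 0.0026,"tz": 0,"turn": 0,"gripper": 0.05}]'

```text
time_s: 6.95
tcp_pos: [0.6194, 0.0185, 0.0238]
eef_rot: [-90.0, -0.0, 48.4]
contact_force: [0.0, -0.3, -0.0]
gripper_width: 0.0308
```

Request:
apply_moves --deltas '[{"tx": 0,"ty": 0,"tz": 0,"turn": 0,"gripper": 0.05},{"tx": 0,"ty": 0,"tz": 0,"turn": 0,"gripper": 0.05},{"tx": 0,"ty": -0.015,"tz": 0,"turn": 0,"gripper": 0.05},{"tx": 0,"ty": -0.04,"tz": 0,"turn": 0,"gripper": 0.05},{"tx": 0,"ty": -0.07,"tz": 0,"turn": 0,"gripper": 0.05}]'

```text
time_s: 7.45
tcp_pos: [0.6184, 0.0182, 0.0933]
eef_rot: [-89.9, 0.1, 48.3]
contact_force: [0.6, -0.0, 0.0]
gripper_width: 0.0496
```

```bash
cat > plan3.py <<'E'
from pl import *
p0=[0.6188, 0.01831, 0.0939, 48.34562]
a=[.40,-.33,.22,55.]
chain(p0,lin(p0,a,10))
E
python3 plan3.py
```

```text
call 0
   {'tx': -0.0406, 'ty': -0.0126, 'tz': -0.0068, 'turn': -0.0116}
   {'tx': -0.0811, 'ty': -0.0252, 'tz': -0.0136, 'turn': -0.0232}
   {'tx': -0.1217, 'ty': -0.0378, 'tz': -0.0204, 'turn': -0.0348}
   {'tx': -0.1623, 'ty': -0.0504, 'tz': -0.0272, 'turn': -0.0465}
   {'tx': -0.2028, 'ty': -0.063, 'tz': -0.034, 'turn': -0.0581}
call 1
   {'tx': -0.0409, 'ty': -0.0127, 'tz': -0.0044, 'turn': -0.0116}
   {'tx': -0.0818, 'ty': -0.0253, 'tz': -0.0089, 'turn': -0.0232}
   {'tx': -0.1227, 'ty': -0.0379, 'tz': -0.0133, 'turn': -0.0348}
   {'tx': -0.1636, 'ty': -0.0505, 'tz': -0.0177, 'turn': -0.0464}
   {'tx': -0.2045, 'ty': -0.0631, 'tz': -0.0222, 'turn': -0.058}
end cmd [0.40002, -0.33001, 0.22, 54.99766]
```

Request:
apply_moves --deltas '[{"tx": -0.04,"ty": -0.015,"tz": -0.007,"turn": -0.01,"gripper": 0.06},{"tx": -0.08,"ty": -0.027,"tz": -0.014,"turn": -0.02,"gripper": 0.06},{"tx": -0.12,"ty": -0.038,"tz": -0.02,"turn": -0.03,"gripper": 0.06},{"tx": -0.16,"ty": -0.05,"tz": -0.027,"turn": -0.05,"gripper": 0.06},{"tx": -0.2,"ty": -0.063,"tz": -0.034,"turn": -0.06,"gripper": 0.06}]'

```text
time_s: 7.95
tcp_pos: [0.5105, -0.1547, 0.157]
eef_rot: [-90.0, -0.0, 51.8]
contact_force: [1.3, -1.1, 0.5]
gripper_width: 0.0597
```

Request:
apply_moves --deltas '[{"tx": -0.04,"ty": -0.013,"tz": -0.004,"turn": -0.01,"gripper": 0.06},{"tx": -0.08,"ty": -0.025,"tz": -0.009,"turn": -0.02,"gripper": 0.06},{"tx": -0.12,"ty": -0.038,"tz": -0.013,"turn": -0.03,"gripper": 0.06},{"tx": -0.16,"ty": -0.05,"tz": -0.018,"turn": -0.05,"gripper": 0.06},{"tx": -0.2,"ty": -0.063,"tz": -0.022,"turn": -0.06,"gripper": 0.06}]'

```text
time_s: 8.45
tcp_pos: [0.4041, -0.3255, 0.2203]
eef_rot: [-90.0, -0.0, 55.3]
contact_force: [0.8, -0.8, 0.5]
gripper_width: 0.0601
```

```bash
python3 - <<'E'
from h import *
from plant import r,capture
from pl import *
p=[0.6188, 0.01831, 0.0939, 48.34562]
p=apply(p,dict(tx=-.2,ty=-.063,tz=-.034,turn=-.06)); p=apply(p,dict(tx=-.2,ty=-.063,tz=-.022,turn=-.06)); print('cmd',p)
s=r.get_state(); print(s['time_s'],s['tcp_pos'],s['eef_rot'])
for n in("top","side"):
    a,d=capture(n); cv2.imwrite(f"pics/{n}6.png",cv2.resize(a[100:250,150:350,::-1],None,fx=4,fy=4,interpolation=cv2.INTER_CUBIC)); np.savez(n+'6.npz',p=a,d=d)
    o=fit(n,np.load(n+'6.npz')); print(o['z'])
E
```

```text
cmd [0.40483416755887297, -0.32446660506725994, 0.21989999999999998, 55.22111354156988]
8.45 [ 0.40405872 -0.32551498  0.22025112] [-9.00310125e+01 -9.55761410e-03  5.52730197e+01]
top band [ 0.6179 -0.0634] yaw -9.74 LW [0.1201 0.0467] 363
top bar [ 0.5701 -0.0357] yaw -42.64 LW [0.1912 0.0208] 419
0.02599254966212572
side band [ 0.6109 -0.1359] yaw -11.25 LW [0.1889 0.0503] 505
side bar [ 0.5669 -0.0379] yaw -41.54 LW [0.1969 0.0201] 281
0.025860448533128078
```

View pics/top6.png

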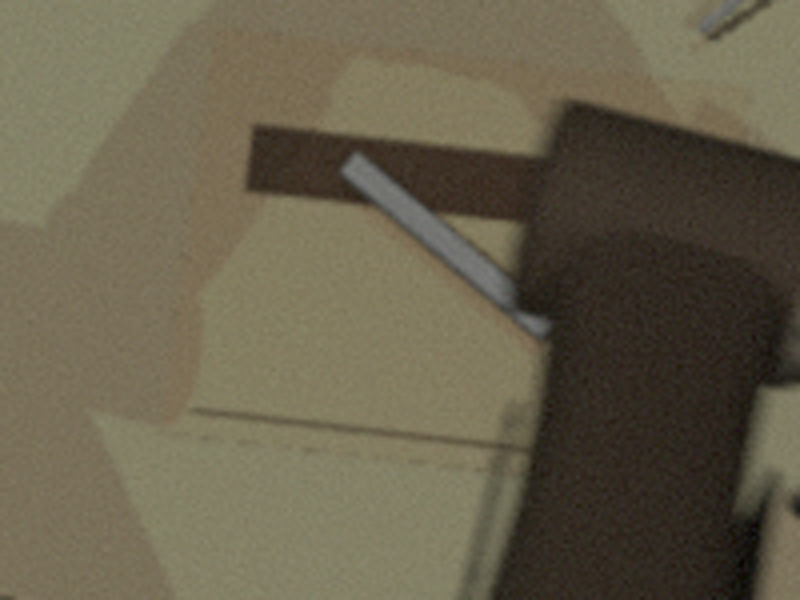

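View pics/side6.png

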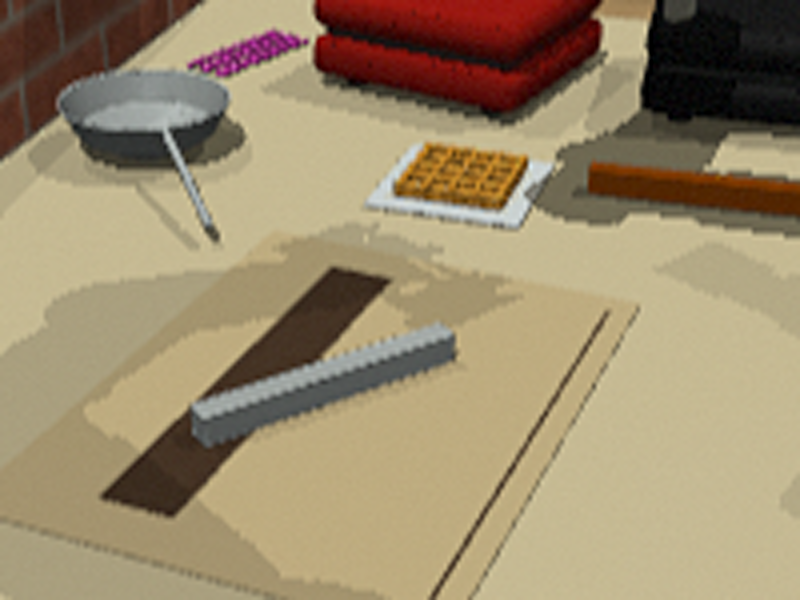

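The bar lies flat with its left end on the band, at crop (350, 163) in the top view and (205, 415) in the side view. The right end is at about (540, 325), where it was. I'll measure the ends from the images.

```bash
python3 - <<'E'
from h import *
B=np.array([.619,-.0577]); by=np.radians(-8.1); nn=np.array([np.cos(by),np.sin(by)]); u=np.array([-np.sin(by),np.cos(by)])
# grid fit: bar rectangle pose maximizing mask agreement per view (top face at .026)
from scipy.optimize import minimize
def fitrect(n,f,c0,yaw0,L=.2,W=.02,z=.026,ends=(1,1)):
    p=f['p'].astype(np.float32); lab=cv2.cvtColor(f['p'],cv2.COLOR_RGB2LAB).astype(np.float32)
    sat=cv2.GaussianBlur(p.max(2)-p.min(2),(0,0),.7)+0
    t=np.linspace(-L/2+.0,L/2-.0,81); 
    S=lambda X: cv2.remap(sat,*[proj(n,X).astype(np.float32)[None,:,i] for i in(0,1)],cv2.INTER_LINEAR)[0].mean()
    def P(x,tt,ww):
        a=np.array([-np.sin(x[2]),np.cos(x[2])]); b=np.array([a[1],-a[0]])
        return np.column_stack([np.array(x[:2])+np.outer(tt,a)+np.outer(ww,b),np.full(len(tt),z)])
    def cost(q):
        x=[q[0]*.01+c0[0],q[1]*.01+c0[1],np.radians(yaw0+q[2]*3)]
        o=.0025; w=np.linspace(-.008,.008,15)
        c=0
        # contrast inside-outside
        for s in (1,-1):
            tt=t if n=='side' or ends==(1,1) else t[(t>-.06)]
            if not(n=='side' and s==-1): # robot-facing long side shows side face in the side view
                c+= 2*(S(P(x,tt,np.full(len(tt),s*(W/2-o))))-S(P(x,tt,np.full(len(tt),s*(W/2+o)))))
            if (s==1 and n=='top') or (s==-1 and ends[1]): c+=S(P(x,np.full(15,s*(L/2-o)),w))-S(P(x,np.full(15,s*(L/2+o)),w))
        return c
    best=min((minimize(cost,[i,j,k],method='Nelder-Mead',options=dict(xatol=.005,fatol=.01)) for i in(-.3,.3) for j in(-.3,.3) for k in(-.3,.3)),key=lambda r:r.fun)
    q=best.x; c=np.array([q[0]*.01+c0[0],q[1]*.01+c0[1]]); y=yaw0+q[2]*3
    a=np.array([-np.sin(np.radians(y)),np.cos(np.radians(y))])
    for nm,e in (('L',c+.1*a),('R',c-.1*a)): print(n,nm,e.round(4),'along',((e-B)@u).round(4),'perp',((e-B)@nn).round(4))
    print('  c',c.round(4),'yaw',round(y,2),'cost',round(float(best.fun),1))
for n in('top','side'):
    fitrect(n,np.load(n+'0.npz'),(.505,-.0165),-3.7)
fitrect('top',np.load('top6.npz'),(.5655,-.0417),-41.6,ends=(1,0))
fitrect('side',np.load('side6.npz'),(.5655,-.0417),-41.6)
e=onz('top',150+350/4,100+163/4,.026); print(e)
E
```

```text
Traceback (most recent call last):
  File "h.py", line 14, in proj
    K,e,M=cam(n); p=(np.asarray(X)-e)@M; return np.stack([K[0,2]+K[0,0]*p[...,0]/-p[...,2],K[1,2]-K[1,1]*p[...,1]/-p[...,2]],-1)
          ~~~^^^
  File "h.py", line 5, in cam
    c=camera_info(n); return c['K'],np.array(c['eye']),R.from_euler('xyz',c['orientation'],degrees=True).as_matrix()
ValueError: time passes only in moves, steps and waits
```

```bash
sed -i 's/^def cam(n):/from functools import lru_cache\n@lru_cache\ndef cam(n):/' h.py; python3 - <<'E'
from h import *
B=np.array([.619,-.0577]); by=np.radians(-8.1); nn=np.array([np.cos(by),np.sin(by)]); u=np.array([-np.sin(by),np.cos(by)])
# crops: origin (150,100), x4 ; cubic resize: full=(c+.5)/4-.5
F=lambda c:np.array([150+(c[0]+.5)/4-.5,100+(c[1]+.5)/4-.5])
for n,cs in (('top',dict(L=(350,163),R=(542,327))),('side',dict(L=(204,411),R=(445,327)))):
    for k,c in cs.items():
        x=onz(n,*F(c),.026)[:2]; print(n,k,x.round(4),'along',((x-B)@u).round(4),'perp',((x-B)@nn).round(4))
from plant import r
print(r.get_state()['time_s'])
E
```

```text
top L [0.6303 0.0318] along 0.0902 perp -0.0015
top R [ 0.5009 -0.1099] along -0.0683 perp -0.1096
side L [0.6278 0.0314] along 0.0895 perp -0.0038
side R [ 0.5016 -0.1173] along -0.0756 perp -0.1078
8.55
```

```bash
cat > plan4.py <<'E'
from pl import *
p0=[0.40483416755887297, -0.32446660506725994, 0.2199, 55.22111354156988]
a=[.5123,-.1015,.09,48.35]
chain(p0,lin(p0,a,8)+[a]*2)
E
python3 plan4.py
```

```text
call 0
   {'tx': 0.0306, 'ty': 0.0162, 'tz': 0.0049, 'turn': 0.015}
   {'tx': 0.0611, 'ty': 0.0325, 'tz': 0.0097, 'turn': 0.03}
   {'tx': 0.0917, 'ty': 0.0487, 'tz': 0.0146, 'turn': 0.045}
   {'tx': 0.1222, 'ty': 0.065, 'tz': 0.0195, 'turn': 0.06}
   {'tx': 0.1528, 'ty': 0.0812, 'tz': 0.0243, 'turn': 0.075}
call 1
   {'tx': 0.0301, 'ty': 0.0162, 'tz': 0.0072, 'turn': 0.0149}
   {'tx': 0.0602, 'ty': 0.0325, 'tz': 0.0143, 'turn': 0.0299}
   {'tx': 0.0903, 'ty': 0.0487, 'tz': 0.0214, 'turn': 0.0449}
   {'tx': 0.0903, 'ty': 0.0487, 'tz': 0.0214, 'turn': 0.0449}
   {'tx': 0.0903, 'ty': 0.0487, 'tz': 0.0214, 'turn': 0.0449}
end cmd [0.51234, -0.10151, 0.09, 48.35135]
```

Request:
apply_moves --deltas '[{"tx": 0.031,"ty": 0.016,"tz": 0.005,"turn": 0.015,"gripper": 0.06},{"tx": 0.061,"ty": 0.032,"tz": 0.01,"turn": 0.03,"gripper": 0.06},{"tx": 0.092,"ty": 0.049,"tz": 0.015,"turn": 0.045,"gripper": 0.06},{"tx": 0.122,"ty": 0.065,"tz": 0.02,"turn": 0.06,"gripper": 0.06},{"tx": 0.153,"ty": 0.0812,"tz": 0.0243,"turn": 0.075,"gripper": 0.06}]'

```text
time_s: 9.05
tcp_pos: [0.4729, -0.1833, 0.1378]
eef_rot: [-90.0, -0.0, 50.9]
contact_force: [1.2, -0.2, -0.4]
gripper_width: 0.0597
```

Request:
apply_moves --deltas '[{"tx": 0.03,"ty": 0.016,"tz": 0.007,"turn": 0.015,"gripper": 0.05},{"tx": 0.06,"ty": 0.032,"tz": 0.014,"turn": 0.03,"gripper": 0.05},{"tx": 0.09,"ty": 0.0487,"tz": 0.0214,"turn": 0.045,"gripper": 0.05},{"tx": 0.09,"ty": 0.0487,"tz": 0.0214,"turn": 0.045,"gripper": 0.05},{"tx": 0.09,"ty": 0.0487,"tz": 0.0214,"turn": 0.045,"gripper": 0.05}]'

```text
time_s: 9.55
tcp_pos: [0.5125, -0.1006, 0.0891]
eef_rot: [-89.9, 0.1, 48.5]
contact_force: [-0.2, -0.5, 0.2]
gripper_width: 0.05
```

```bash
python3 - <<'E'
from plant import r,capture
from pl import *
import cv2
p=apply([0.40483416755887297, -0.32446660506725994, 0.2199, 55.22111354156988],dict(tx=.153,ty=.0812,tz=.0243,turn=.075))
p=apply(p,dict(tx=.09,ty=.0487,tz=.0214,turn=.045)); print(p)
s=r.get_state(); print(s['time_s'],s['tcp_pos'],s['eef_rot'],s['gripper_width'])
for n in("side",):
    a,d=capture(n); cv2.imwrite(f"pics/{n}7.png",cv2.resize(a[100:250,150:350,::-1],None,fx=4,fy=4,interpolation=cv2.INTER_CUBIC)); np.savez(n+'7.npz',p=a,d=d)
E
```

```text
[0.5122666237772517, -0.10158021962485658, 0.09000000000000002, 48.34562]
9.55 [ 0.51250222 -0.10058778  0.0890551 ] [-8.99498383e+01  6.19355738e-02  4.84575098e+01] 0.04995113458034223
```

View pics/side7.png

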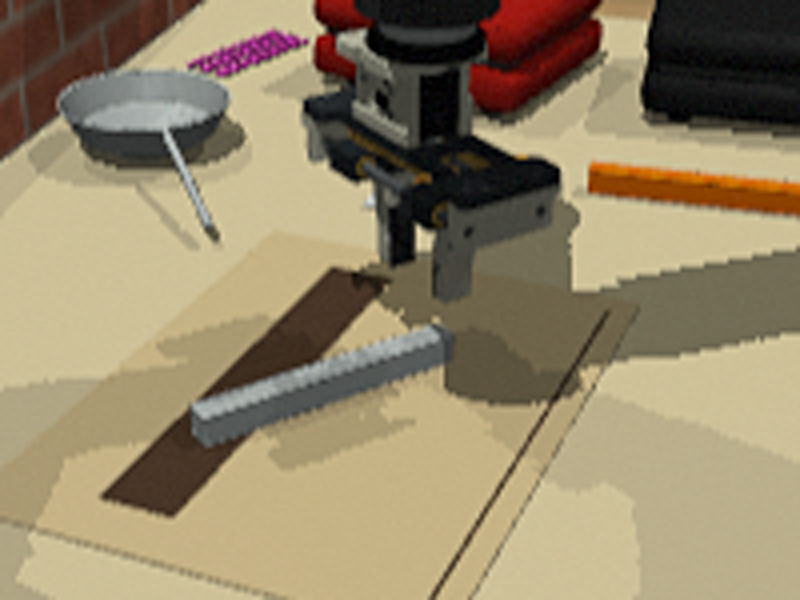

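The jaws are above the right end, at (420, 270) over the bar end at (440, 330). Descend and grip.

Request:
apply_moves --deltas '[{"tx": 0,"ty": 0.015,"tz": 0,"turn": 0,"gripper": 0.05},{"tx": 0,"ty": 0.032,"tz": 0,"turn": 0,"gripper": 0.05},{"tx": 0,"ty": 0.047,"tz": 0,"turn": 0,"gripper": 0.05},{"tx": 0,"ty": 0.06,"tz": 0,"turn": 0,"gripper": 0.05},{"tx": 0,"ty": 0.0655,"tz": 0,"turn": 0,"gripper": 0.05}]' --newtons 15

```text
time_s: 10.1
tcp_pos: [0.512, -0.1023, 0.0237]
eef_rot: [-90.0, 0.0, 48.3]
contact_force: [-0.1, -0.3, 0.0]
gripper_width: 0.0499
```

Request:
apply_moves --deltas '[{"tx": 0,"ty": 0,"tz": 0,"turn": 0,"gripper": 0.03},{"tx": 0,"ty": 0,"tz": 0,"turn": 0,"gripper": 0.025},{"tx": 0,"ty": 0,"tz": 0,"turn": 0,"gripper": 0.02},{"tx": 0,"ty": 0,"tz": 0,"turn": 0,"gripper": 0.01},{"tx": 0,"ty": 0,"tz": 0,"turn": 0,"gripper": 0.01}]'

```text
time_s: 10.6
tcp_pos: [0.513, -0.1013, 0.0246]
eef_rot: [-90.0, -0.0, 48.4]
contact_force: [-0.8, 1.4, 4.2]
gripper_width: 0.0201
```

```bash
cat > plan5.py <<'E'
from pl import *
B=np.array([.619,-.0577]); by=np.radians(-8.1)
p0=[0.5122666237772517, -0.10158021962485658, 0.0245, 48.34562]
a0=np.radians(-41.65); a=np.array([-np.sin(a0),np.cos(a0)])
Q=np.array(p0[:2])+.1795*a; print(Q)
g=np.array(p0[:2])-Q; tot=-8.1+41.65
zl=.028
poses=[[p0[0],p0[1],.0265,p0[3]],[p0[0],p0[1],zl,p0[3]]]
N=22
for k in range(1,N+1):
    s=k/N; s=s*s*(3-2*s); t=np.radians(tot*s); R=np.array([[np.cos(t),-np.sin(t)],[np.sin(t),np.cos(t)]])
    poses.append([*(Q+R@g),zl,p0[3]+tot*s])
poses.append(poses[-1])
chain(p0,poses)
E
python3 plan5.py
python3 - <<'E'
from plant import r
s=r.get_state(); print(s['time_s'],s['tcp_pos'],s['contact_force'],s['moment'])
E
```

```text
[0.63155847 0.03254549]
call 0
   {'tx': 0.0, 'ty': -0.002, 'tz': 0.0, 'turn': 0.0}
   {'tx': 0.0, 'ty': -0.0035, 'tz': 0.0, 'turn': 0.0}
   {'tx': 0.0, 'ty': -0.0035, 'tz': -0.0006, 'turn': -0.0035}
   {'tx': 0.0, 'ty': -0.0035, 'tz': -0.0024, 'turn': -0.0136}
   {'tx': 0.0001, 'ty': -0.0035, 'tz': -0.0053, 'turn': -0.0297}
call 1
   {'tx': 0.0, 'ty': 0.0, 'tz': -0.0039, 'turn': -0.0213}
   {'tx': 0.0002, 'ty': 0.0, 'tz': -0.0085, 'turn': -0.0473}
   {'tx': 0.0005, 'ty': 0.0, 'tz': -0.0139, 'turn': -0.0772}
   {'tx': 0.0011, 'ty': 0.0, 'tz': -0.0198, 'turn': -0.1104}
   {'tx': 0.0019, 'ty': 0.0, 'tz': -0.0262, 'turn': -0.1463}
call 2
   {'tx': 0.0001, 'ty': 0.0, 'tz': -0.0068, 'turn': -0.0378}
   {'tx': 0.0005, 'ty': 0.0, 'tz': -0.0138, 'turn': -0.077}
   {'tx': 0.0012, 'ty': 0.0, 'tz': -0.0209, 'turn': -0.1168}
   {'tx': 0.0022, 'ty': 0.0, 'tz': -0.028, 'turn': -0.1566}
   {'tx': 0.0034, 'ty': 0.0, 'tz': -0.0349, 'turn': -0.1957}
call 3
   {'tx': 0.0002, 'ty': 0.0, 'tz': -0.0068, 'turn': -0.0379}
   {'tx': 0.0005, 'ty': 0.0, 'tz': -0.0132, 'turn': -0.0737}
   {'tx': 0.0011, 'ty': 0.0, 'tz': -0.0192, 'turn': -0.107}
   {'tx': 0.0017, 'ty': 0.0, 'tz': -0.0245, 'turn': -0.1369}
   {'tx': 0.0024, 'ty': 0.0, 'tz': -0.0291, 'turn': -0.1628}
call 4
   {'tx': 0.0, 'ty': 0.0, 'tz': -0.0038, 'turn': -0.0214}
   {'tx': 0.0001, 'ty': 0.0, 'tz': -0.0067, 'turn': -0.0374}
   {'tx': 0.0002, 'ty': 0.0, 'tz': -0.0085, 'turn': -0.0475}
   {'tx': 0.0002, 'ty': 0.0, 'tz': -0.0092, 'turn': -0.0511}
   {'tx': 0.0002, 'ty': 0.0, 'tz': -0.0092, 'turn': -0.0511}
end cmd [0.6063, -0.14521, 0.028, 81.89803]
10.6 [ 0.51296642 -0.10134491  0.02462723] [-0.77493377  1.38673084  4.20017845] [0.2088948  0.43772313 0.12300031]
```

Request:
apply_moves --deltas '[{"tx": 0,"ty": -0.003,"tz": 0,"turn": 0,"gripper": 0.01},{"tx": 0,"ty": -0.005,"tz": 0,"turn": 0,"gripper": 0.01},{"tx": 0,"ty": -0.004,"tz": -0.0006,"turn": -0.0035,"gripper": 0.01},{"tx": 0,"ty": -0.0035,"tz": -0.0024,"turn": -0.0136,"gripper": 0.01},{"tx": 0.0001,"ty": -0.0035,"tz": -0.0053,"turn": -0.0297,"gripper": 0.01}]'

```text
time_s: 11.1
tcp_pos: [0.5165, -0.105, 0.0274]
eef_rot: [-90.0, 0.0, 50.1]
contact_force: [-0.5, -0.3, -1.1]
gripper_width: 0.0198
```

Request:
apply_moves --deltas '[{"tx": 0,"ty": 0,"tz": -0.0039,"turn": -0.0213,"gripper": 0.01},{"tx": 0.0002,"ty": 0,"tz": -0.0085,"turn": -0.0473,"gripper": 0.01},{"tx": 0.0005,"ty": 0,"tz": -0.0139,"turn": -0.0772,"gripper": 0.01},{"tx": 0.0011,"ty": 0,"tz": -0.0198,"turn": -0.1104,"gripper": 0.01},{"tx": 0.0019,"ty": 0,"tz": -0.0262,"turn": -0.1463,"gripper": 0.01}]'

```text
time_s: 11.6
tcp_pos: [0.5383, -0.1205, 0.0275]
eef_rot: [-90.0, 0.0, 58.6]
contact_force: [-0.5, 1.0, -2.4]
gripper_width: 0.0199
```

```bash
python3 - <<'E'
from plant import r,capture
from pl import *
import cv2
s=r.get_state(); print(s['time_s'],s['tcp_pos'],s['eef_rot'],s['contact_force'],s['gripper_width'])
for n in("top","side",):
    a,d=capture(n); cv2.imwrite(f"pics/{n}8.png",cv2.resize(a[100:250,150:350,::-1],None,fx=4,fy=4,interpolation=cv2.INTER_CUBIC)); np.savez(n+'8.npz',p=a,d=d)
E
```

```text
11.6 [ 0.53834321 -0.12052035  0.02745552] [-8.99924644e+01  2.74171598e-03  5.85739600e+01] [-0.47598812  0.98427599 -2.37512607] 0.01992337708160564
```

View pics/side8.png

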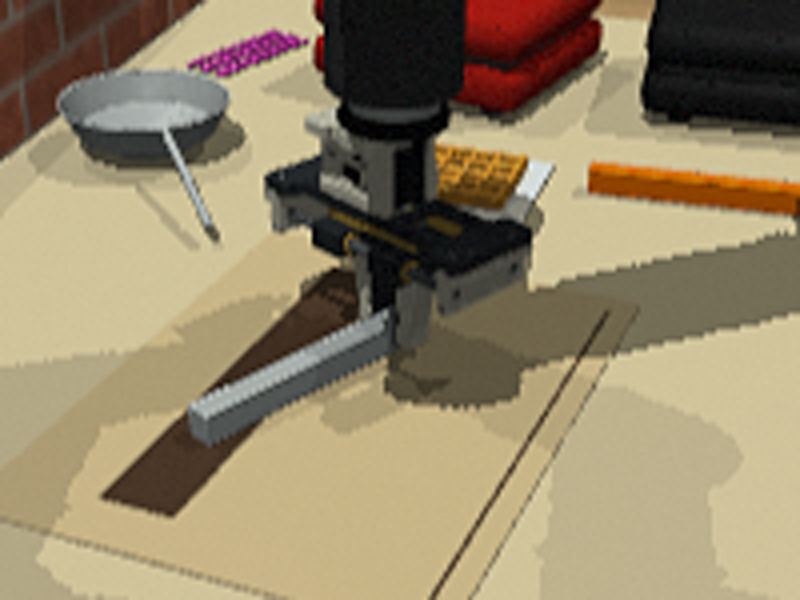

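View pics/top8.png

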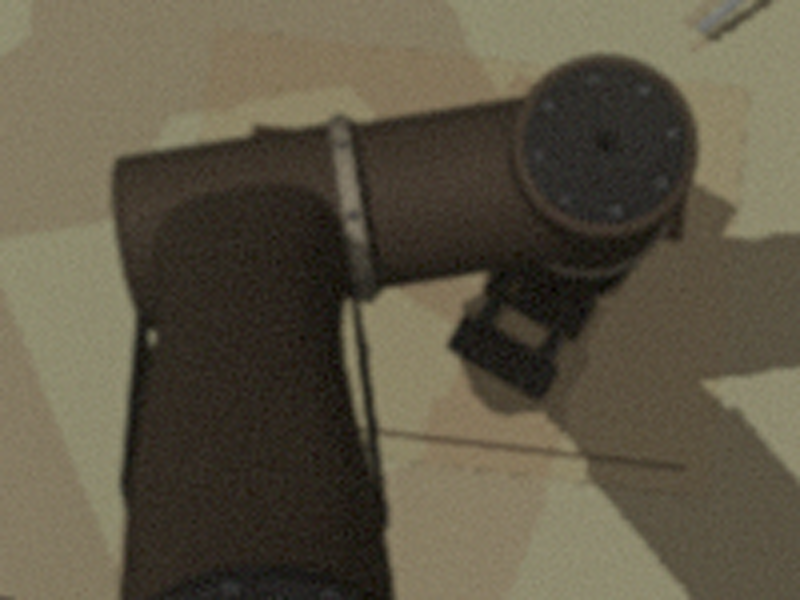

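In the side view the left end stays on the band at (205, 420), as before, and the force is half the bar's weight. Continuing.

Request:
apply_moves --deltas '[{"tx": 0.0001,"ty": 0,"tz": -0.0068,"turn": -0.0378,"gripper": 0.01},{"tx": 0.0005,"ty": 0,"tz": -0.0138,"turn": -0.077,"gripper": 0.01},{"tx": 0.0012,"ty": 0,"tz": -0.0209,"turn": -0.1168,"gripper": 0.01},{"tx": 0.0022,"ty": 0,"tz": -0.028,"turn": -0.1566,"gripper": 0.01},{"tx": 0.0034,"ty": 0,"tz": -0.0349,"turn": -0.1957,"gripper": 0.01}]'

```text
time_s: 12.2
tcp_pos: [0.5695, -0.1357, 0.0274]
eef_rot: [-90.0, 0.0, 69.7]
contact_force: [0.1, 0.3, -2.4]
gripper_width: 0.0196
```

Request:
apply_moves --deltas '[{"tx": 0.0002,"ty": 0,"tz": -0.0068,"turn": -0.0379,"gripper": 0.01},{"tx": 0.0005,"ty": 0,"tz": -0.0132,"turn": -0.0737,"gripper": 0.01},{"tx": 0.0011,"ty": 0,"tz": -0.0192,"turn": -0.107,"gripper": 0.01},{"tx": 0.0017,"ty": 0,"tz": -0.0245,"turn": -0.1369,"gripper": 0.01},{"tx": 0.0024,"ty": 0,"tz": -0.0291,"turn": -0.1628,"gripper": 0.01}]'

```text
time_s: 12.7
tcp_pos: [0.5976, -0.1435, 0.0273]
eef_rot: [-90.0, 0.0, 79.0]
contact_force: [-0.6, -0.2, -2.9]
gripper_width: 0.0199
```

Request:
apply_moves --deltas '[{"tx": 0,"ty": 0,"tz": -0.0038,"turn": -0.0214,"gripper": 0.01},{"tx": 0.0001,"ty": 0,"tz": -0.0067,"turn": -0.0374,"gripper": 0.01},{"tx": 0.0002,"ty": 0,"tz": -0.0085,"turn": -0.0475,"gripper": 0.01},{"tx": 0.0002,"ty": 0,"tz": -0.0092,"turn": -0.0511,"gripper": 0.01},{"tx": 0.0002,"ty": 0,"tz": -0.0092,"turn": -0.0511,"gripper": 0.01}]'

```text
time_s: 13.2
tcp_pos: [0.6066, -0.145, 0.0275]
eef_rot: [-90.0, 0.0, 81.9]
contact_force: [0.0, -0.2, -1.6]
gripper_width: 0.0197
```

```bash
python3 - <<'E'
from plant import r,capture
from pl import *
import cv2
s=r.get_state(); print(s['time_s'],s['tcp_pos'],s['eef_rot'],s['contact_force'],s['gripper_width'])
for n in("side",):
    a,d=capture(n); cv2.imwrite(f"pics/{n}9.png",cv2.resize(a[100:250,150:350,::-1],None,fx=4,fy=4,interpolation=cv2.INTER_CUBIC)); np.savez(n+'9.npz',p=a,d=d)
E
```

```text
13.2 [ 0.60662035 -0.14503838  0.02750419] [-8.99906983e+01  8.95826525e-05  8.18910816e+01] [ 0.01432452 -0.24104806 -1.58031644] 0.019704507805909495
```

View pics/side9.png

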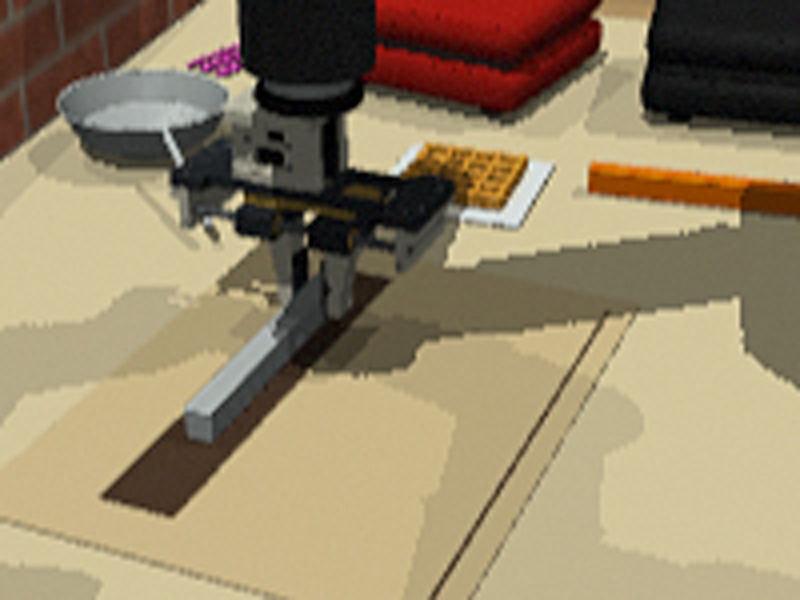

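The bar lies along the band, with its left end at (200, 420). Lower, release and rise.

Request:
apply_moves --deltas '[{"tx": 0,"ty": 0.0015,"tz": 0,"turn": 0,"gripper": 0.01},{"tx": 0,"ty": 0.003,"tz": 0,"turn": 0,"gripper": 0.01},{"tx": 0,"ty": 0.0036,"tz": 0,"turn": 0,"gripper": 0.01},{"tx": 0,"ty": 0.0036,"tz": 0,"turn": 0,"gripper": 0.03},{"tx": 0,"ty": 0.0036,"tz": 0,"turn": 0,"gripper": 0.05}]'

```text
time_s: 13.75
tcp_pos: [0.6073, -0.145, 0.0243]
eef_rot: [-90.1, -0.0, 81.9]
contact_force: [-0.1, -0.1, -0.3]
gripper_width: 0.0309
```

Request:
apply_moves --deltas '[{"tx": 0,"ty": 0,"tz": 0,"turn": 0,"gripper": 0.05},{"tx": 0,"ty": 0,"tz": 0,"turn": 0,"gripper": 0.05},{"tx": 0,"ty": -0.015,"tz": 0,"turn": 0,"gripper": 0.05},{"tx": 0,"ty": -0.04,"tz": 0,"turn": 0,"gripper": 0.05},{"tx": 0,"ty": -0.08,"tz": 0,"turn": 0,"gripper": 0.05}]'

```text
time_s: 14.25
tcp_pos: [0.6051, -0.145, 0.1025]
eef_rot: [-89.7, 0.0, 81.9]
contact_force: [0.1, -0.0, -0.1]
gripper_width: 0.0497
```

```bash
python3 - <<'E'
from pl import *
p0=[0.6063, -0.14521, 0.1044, 81.898]
a=[.5,-.32,.2,55]; b=[.25,-.48,.26,30]
chain(p0,lin(p0,a,5)+lin(a,b,10))
E
```

```text
call 0
   {'tx': -0.0376, 'ty': -0.0191, 'tz': 0.0161, 'turn': 0.0939}
   {'tx': -0.0752, 'ty': -0.0382, 'tz': 0.0322, 'turn': 0.1878}
   {'tx': -0.1128, 'ty': -0.0574, 'tz': 0.0484, 'turn': 0.2817}
   {'tx': -0.1504, 'ty': -0.0765, 'tz': 0.0645, 'turn': 0.3756}
   {'tx': -0.188, 'ty': -0.0956, 'tz': 0.0806, 'turn': 0.4695}
call 1
   {'tx': -0.0275, 'ty': -0.006, 'tz': 0.0113, 'turn': 0.0436}
   {'tx': -0.0549, 'ty': -0.012, 'tz': 0.0226, 'turn': 0.0872}
   {'tx': -0.0824, 'ty': -0.018, 'tz': 0.0339, 'turn': 0.1309}
   {'tx': -0.1098, 'ty': -0.024, 'tz': 0.0452, 'turn': 0.1745}
   {'tx': -0.1373, 'ty': -0.03, 'tz': 0.0565, 'turn': 0.2181}
call 2
   {'tx': -0.0292, 'ty': -0.006, 'tz': 0.0051, 'turn': 0.0437}
   {'tx': -0.0584, 'ty': -0.012, 'tz': 0.0102, 'turn': 0.0873}
   {'tx': -0.0877, 'ty': -0.018, 'tz': 0.0153, 'turn': 0.1309}
   {'tx': -0.1169, 'ty': -0.024, 'tz': 0.0204, 'turn': 0.1746}
   {'tx': -0.1462, 'ty': -0.03, 'tz': 0.0255, 'turn': 0.2182}
end cmd [0.24996, -0.48001, 0.26, 29.99948]
```

Request:
apply_moves --deltas '[{"tx": -0.038,"ty": -0.02,"tz": 0.016,"turn": 0.09,"gripper": 0.06},{"tx": -0.075,"ty": -0.04,"tz": 0.032,"turn": 0.19,"gripper": 0.06},{"tx": -0.113,"ty": -0.06,"tz": 0.048,"turn": 0.28,"gripper": 0.06},{"tx": -0.15,"ty": -0.08,"tz": 0.065,"turn": 0.37,"gripper": 0.06},{"tx": -0.188,"ty": -0.096,"tz": 0.081,"turn": 0.47,"gripper": 0.06}]'

```text
time_s: 14.75
tcp_pos: [0.4993, -0.321, 0.2015]
eef_rot: [-90.1, -0.0, 54.8]
contact_force: [1.0, 1.0, 0.8]
gripper_width: 0.0601
```

Request:
apply_moves --deltas '[{"tx": -0.027,"ty": -0.006,"tz": 0.011,"turn": 0.04,"gripper": 0.06},{"tx": -0.055,"ty": -0.012,"tz": 0.023,"turn": 0.09,"gripper": 0.06},{"tx": -0.082,"ty": -0.018,"tz": 0.034,"turn": 0.13,"gripper": 0.06},{"tx": -0.11,"ty": -0.024,"tz": 0.045,"turn": 0.17,"gripper": 0.06},{"tx": -0.137,"ty": -0.03,"tz": 0.056,"turn": 0.22,"gripper": 0.06}]'

```text
time_s: 15.25
tcp_pos: [0.3744, -0.4003, 0.2303]
eef_rot: [-90.0, -0.0, 42.3]
contact_force: [0.4, -1.1, -0.0]
gripper_width: 0.06
```

Request:
apply_moves --deltas '[{"tx": -0.029,"ty": -0.006,"tz": 0.005,"turn": 0.04,"gripper": 0.06},{"tx": -0.058,"ty": -0.012,"tz": 0.01,"turn": 0.09,"gripper": 0.06},{"tx": -0.088,"ty": -0.018,"tz": 0.015,"turn": 0.13,"gripper": 0.06},{"tx": -0.117,"ty": -0.024,"tz": 0.02,"turn": 0.17,"gripper": 0.06},{"tx": -0.146,"ty": -0.03,"tz": 0.026,"turn": 0.22,"gripper": 0.06}]'

```text
time_s: 15.75
tcp_pos: [0.2491, -0.4795, 0.2603]
eef_rot: [-90.0, -0.0, 29.7]
contact_force: [0.1, -0.9, -0.4]
gripper_width: 0.06
```

```bash
python3 - <<'E'
from h import *
from plant import r,capture
s=r.get_state(); print(s['time_s'],s['tcp_pos'],s['contact_force'])
B=np.array([.619,-.0577]); by=np.radians(-8.1); nn=np.array([np.cos(by),np.sin(by)]); u=np.array([-np.sin(by),np.cos(by)])
for n in("top","side"):
    a,d=capture(n); cv2.imwrite(f"pics/{n}10.png",cv2.resize(a[100:250,150:350,::-1],None,fx=4,fy=4,interpolation=cv2.INTER_CUBIC)); cv2.imwrite(f"pics/{n}10f.png",a[:,:,::-1]); np.savez(n+'10.npz',p=a,d=d)
    o=fit(n,np.load(n+'10.npz')); print(o['z']); m=o['bar'][0]; print('along',(m-B)@u,'perp',(m-B)@nn)
E
```

```text
15.75 [ 0.2490871  -0.47950012  0.26031134] [ 0.13063558 -0.94944907 -0.35972867]
top band [ 0.6169 -0.05  ] yaw -8.31 LW [0.3747 0.054 ] 1153
top bar [ 0.6171 -0.0671] yaw -7.87 LW [0.1992 0.0221] 469
0.02472345696549816
along -0.00960190595678695 perp -0.0005369324545435909
side band [ 0.6159 -0.0364] yaw -9.84 LW [0.3796 0.0476] 750
side bar [ 0.6186 -0.0636] yaw -7.74 LW [0.2033 0.0187] 244
0.025885011243946987
along -0.00587437806986051 perp 0.0004662816949220296
```

View pics/top10.png

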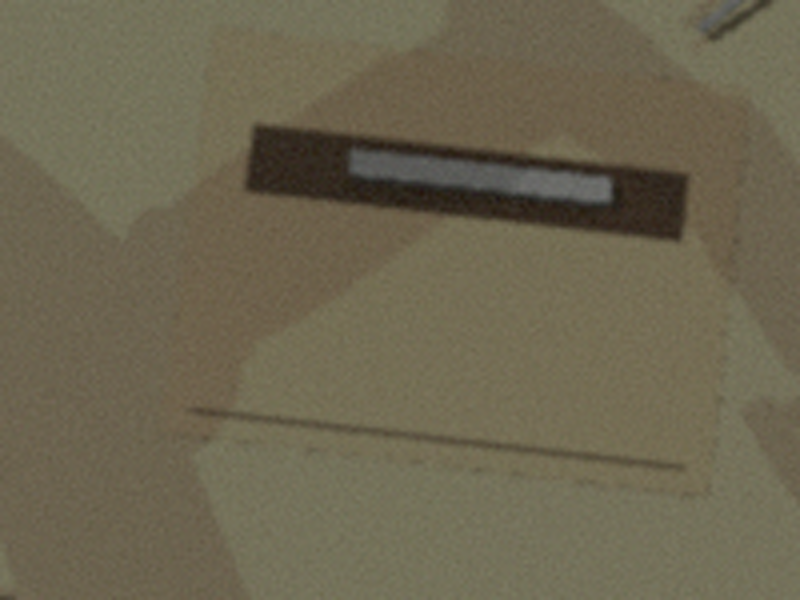

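View pics/side10.png

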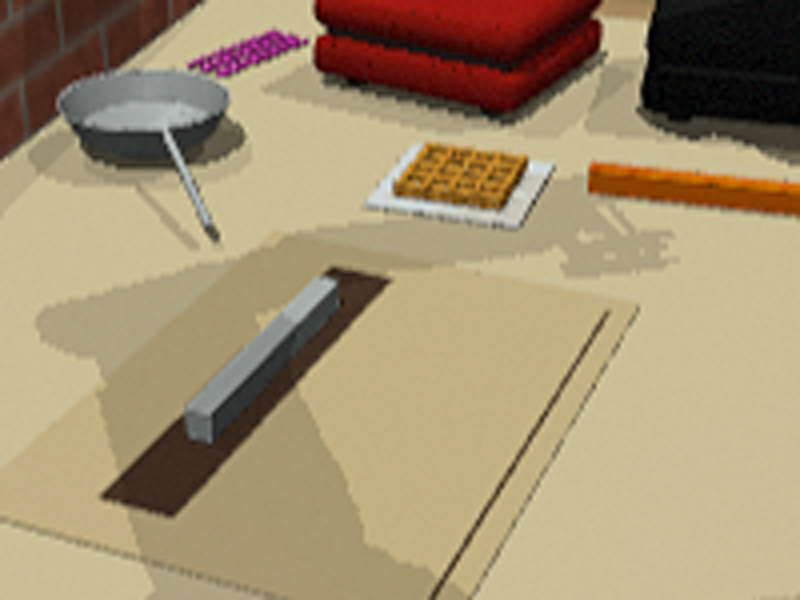

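View pics/top10f.png

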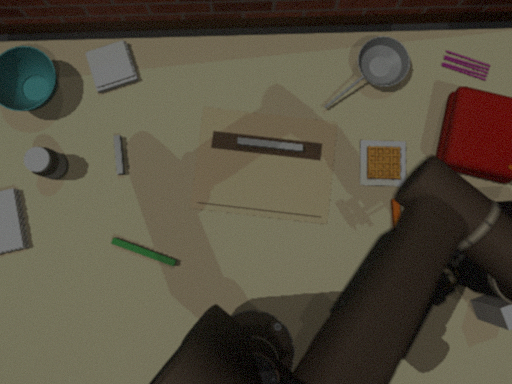

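The bar lies flat in the middle of the band: about 0 mm off the centre line, 8 mm off along it, with yaw within 0.5°. The short bar at (119, 155) and the plate at (383, 163) have not moved, and the arm is clear. Handing in.

```bash
python3 - <<'E'
from plant import r
print(r.close_job()); print(r.get_state()['time_s'])
E
```

```text
the job is handed in; nothing more can be done
None
the job is handed in; nothing more can be done
```

The long bar now lies flat and wholly inside the dark band, walked there in two swings, and the job was handed in at about 15.9 s.

- **Swing 1:** I gripped the left end, which reached farther from the band's middle. I raised it about 4 mm and swung it 38° onto the band about the resting right end.
- **Swing 2:** I gripped the right end and swung it 33.5° onto the band about the left end, which stayed on the band.

**Final check:**
- **Across the band:** both cameras put the bar's centre within 1 mm of the centre line, with its angle within 0.5° of the band's.
- **Along the band:** the bar is 6–10 mm right of the band's middle.
- **Height:** its top is about 25–26 mm above the table, so it lies flat.
- **Surroundings:** the short bar and waffle plate had not moved, and the arm was clear of everything.

**Disagreements and oddities:**
- The two cameras differed by up to 4 mm along the bar.
- On closing, the fingertips pressed the mat with about 5 N, which the lift relieved.
- Early in swing 1 the wrist carried nearly the bar's whole weight. The depth readings showed the right end still at rest height, so I lowered 1.5 mm, and the load fell to about half the weight.

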